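Switch on the loaded tube mixer over the splash shield with the bent rod

ROBOT

A 6-joint arm with a two-finger parallel gripper is mounted at the origin on the work surface. World frame = base frame: x ahead of the robot, y to its left, z up, the work surface at z = 0. Lengths are in mm, angles in rad, forces in N, time in s.
With the tool pointing down it reaches from about 400 to 925 mm from the base axis. Payload 12.5 kg.
Tool frame: the origin (TCP) lies midway between the tips of the shut fingers; the grasp point (between the pads) lies 19 mm behind it; z points along the fingers, y is the direction in which the jaws open and shut (so a half turn about z gives the same grasp; the last joint's range is limited). The gripper opens to 95 mm and grips with 3 to 60 N. Pads are 20 mm wide; open, the fingers measure 119 mm over their backs; the gripper's body (75 mm by 180 mm) begins 59 mm behind the grasp point.
Start: joints at [-1.242, 0.491, 1.559, -0, 1.092, -0.106], TCP at [263.292, -566.854, 214.661] pointing down, gripper open.
Joint ranges: [-3.1, 3.1], [-0.84, 2.19], [0.05, 2.79], [-1.13, 4.28], [0.06, 2.93], [-2.69, 2.69]. Speed limits (rad/s): [2.22, 2.22, 2.79, 3.14, 3.14, 3.14].

INTERFACE

Orientations are given as [roll, pitch, yaw] about the fixed x, y, z axes, in that order (R = Rz(yaw) Ry(pitch) Rx(roll)).
In Python, from cell import env, eyes, job_done, boxes_of, regions_of gives the robot as it stands.
- The arm moves only by the tool send_rows, never from a script. Its argument "plan" is text: rows parted by semicolons, each of 5 numbers parted by spaces: the shift along the tool's x, y, z in mm, then the turn about the tool's z in rad, then the finger opening in mm, from 0 to 95.1. In form: x y z roll gripper; .... A call has 1 to 8 rows; each row shifts and turns the pose as measured when the row begins, along the tool's axes as they then stand; what a row does not reach is not made up. A row lasts 1/10 s, in which the tool goes at most 50 mm and 8.59 degrees, less where a joint would pass 70% of its speed; a pose out of reach is approached as far as the arm can. A call with a gripper value outside its range is refused whole. The fingers move at their own pace and stop on an object; the grip force is fixed at half the most. Time passes only in rows, so rows that do not move let the fingers close. It gives the time, the measured TCP pose, the force and the opening at its end, in the units of the state.
- env.state(): the state, without advancing time (a new reading comes with each control period).
- eyes.read_camera(name): name is "side" or "top" or "wrist"; returns a dict with "image" (384x512x3 uint8, red, green, blue), "vertical_fov" (degrees; the focal length in pixels is half the picture's height over the tangent of half this angle, whatever the lens; pixels are square), "cx", "cy" (the principal point, pixels), "k1" (the pictures are not rectified: a ray, as slopes to the right and down, at radius r is drawn at 1 + k1 r^2 times it, then the intrinsics apply), "extrinsics" (4x4, takes a point from camera to world coordinates). Camera axes: x right, y up, looking along -z (the intrinsics and any distortion apply to the point x, -y, -z); pixel columns grow to the right and rows downward; lengths in mm; the calibration is good to about 2 mm. A picture is of the moment at which its call begins. There is no depth.
- job_done(): hands the job in, once; it reports no verdict.
Trained networks look in a picture, given as the dict that the camera call returned (one of the last four; its "shot" number tells which), for a name from the list of things; names that differ only in an ending like _2 or _b are one class to them, and where a whole thing is asked for, a point or a joint stands for the part that bears it (a point fixed in the world has none). Each returns a list of dicts, best first, with "confidence" (0 to 1); they miss things now and then, are a little off and sometimes report something else, mostly with a low value. They report only what shows in the picture. A call takes as long as a camera call.
- boxes_of(target, picture): "bbox" ([left, top, width, height] in pixels, round what is visible of it).
- regions_of(target, picture): "pixels" (384x512 bool, what is visible of it) and "bbox" ([left, top, width, height] in pixels, round what is visible of it).
The state is a dict: "t": time; "joints": joint angles; "qvel": joint speeds; "tau": joint torques, N m; "eef_pos": TCP position; "tcp_rot": TCP orientation; "ft_force": force on the tool from outside, world axes, zero at the start; "moment": the same for the moment, N m; "opening": opening from 0.0 (shut) to 1.0 (fully open).
Only numpy, scipy, OpenCV 4.12 (cv2) and the standard library are available. Lean on these libraries where they do the work, as an engineer would, in place of code of your own. Each camera call takes 0.05 s, during which the arm holds its last target.

TASK

The two tube mixers stand behind the clear splash shield, where hands must not go. Take the rod from its rest, reach over the shield and with its bent end pull the toggle of the mixer that is loaded with sample tubes fully forward, towards you, to switch it on; leave the empty mixer off. Then lay the rod gently back in both forks of its rest, the way it lay at the start, letting go only once it is down, and do not knock the shield or shift anything else on the table.

Things in the scene. Friction and masses are not known exactly. Their poses are not given: they have to be found in the camera images.
- rod: Bent rod, 0.12 kg. Flat-sided black handle 130 (x) x 14 (y) x 20 (z) mm, origin at its centre; a 6 mm steel rod runs on along +x and is bent square down at x = 240; the leg ends in a 10 mm round rubber tip 92 mm below the axis. z up, away from the leg. Balance point about 45 mm ahead of the origin. Starts level on its rest, leg hanging down. No pose while held.
- rod_tip (a point): Bottom end of the rod's rubber tip: 240 mm along +x and 92 mm along -z from the rod's origin.
- rest: Fixed steel rest, left or right of the shield. Base 80 mm wide, x = -55 to 120 mm, 8 high; two forks 6 mm thick (x), notch sides flared to 45 mm, tops at 140 mm: rear at x = -35 under the handle (notch 17 wide, bottom at 115), front at x = 100 under the rod (9 wide, bottom at 122). Origin on the table; the rod in place has its origin 125 mm straight above, axes agreeing.
- shield: Clear fixed splash shield, an upright acrylic sheet in a 12 mm aluminium frame: 460 mm wide (its y), 9 mm thick at the top rail, 200 mm high; feet 60 mm (x) at both ends. Origin on the table under the middle of the sheet; +x points away from the robot, to the mixers' side.
- mixer_full: Tube mixer with seven capped tubes packed upright in its cup, tops at 227 mm. Fixed; 200 (x) x 130 (y) mm, front (towards shield and robot) -x, origin on the table under its centre. Rear top flat, 113 mm high; front panel slopes 10 deg, 105 high at the middle, with at x = -52 the toggle (y = -30) and a knob (y = +30, 16 tall). Cup 58 mm wide at x = 35, y = 0, heights 132 to 180.
- mixer_empty: Tube mixer with an empty cup. Fixed; 200 (x) x 130 (y) mm, front (towards shield and robot) -x, origin on the table under its centre. Rear top flat, 113 mm high; front panel slopes 10 deg, 105 high at the middle, with at x = -52 the toggle (y = -30) and a knob (y = +30, 16 tall). Cup 58 mm wide at x = 35, y = 0, heights 132 to 180.
- toggle_full (a joint): Toggle of the loaded mixer, hinged along the mixer's y, pivot 105 mm above the table. 0 = off, leaning back, away from the robot; 0.8 rad = on, leaning to the mixer's -x, towards shield and robot. It snaps: a spring drives it to the nearer end from either side of 0.4 rad; about 2.5 N at the tip starts it; the tip travels 28 mm.
- toggle_empty (a joint): Toggle of the empty mixer, hinged along the mixer's y, pivot 105 mm above the table. 0 = off, leaning back, away from the robot; 0.8 rad = on, leaning to the mixer's -x, towards shield and robot. It snaps: a spring drives it to the nearer end from either side of 0.4 rad; about 2.5 N at the tip starts it; the tip travels 28 mm.
- toggle_full_tip (a point): Loaded mixer's toggle lever: centre of its 11 mm ball end, 36 mm from the pivot (lever 8 mm thick below the ball). Off: 140 mm above the table, 8 mm behind (mixer's +x) the pivot; on: 20 mm in front of it, 135 mm high. Axes as the mixer's when off.
- toggle_empty_tip (a point): Empty mixer's toggle lever: centre of its 11 mm ball end, 36 mm from the pivot (lever 8 mm thick below the ball). Off: 140 mm above the table, 8 mm behind (mixer's +x) the pivot; on: 20 mm in front of it, 135 mm high. Axes as the mixer's when off.
- wash_bottle: Tall white wash bottle, 68 mm diameter, 225 mm high, loose, standing on the robot's side of the shield. Origin at the centre of its underside. Bystander.
- tube_rack: White rack with purple-capped tubes, 200 x 90 mm, 96 mm high, loose, on the other side of the shield from the rest (left or right). Origin at the centre of its underside. Bystander.
- steel_bowl: Steel bowl, 110 mm diameter, 45 mm high, loose, in front of the robot. Origin at the centre of its underside. Bystander.
- swab_pack: Flat bundle of blue swab packs, 150 x 60 x 24 mm, loose, in front of the robot. Origin at the centre of its underside. Bystander.
- reagent_jar: Slim amber glass bottle, 40 mm diameter, 150 mm high, loose, standing between the two mixers. Origin at the centre of its underside. Bystander.
- beaker: Clear beaker, 72 mm diameter, 90 mm high, loose, on the robot's side of the shield. Origin at the centre of its underside. Bystander.
- marker: Marker pen, 120 mm long, 14 mm thick, lying in front of the robot. Origin at the middle of its underside. Bystander.

How it is judged (in metres and radians):
On the way, in this order (a step that is already met when the one before it is completed fails the run):
1. the rod has been lifted off its rest, clear above the forks (z of rod in the frame of rest above 0.17 m), for 0.1 s.
2. the loaded mixer's toggle has been pulled over to on (value of joint toggle_full above 0.65 rad), for 0.2 s.
3. the rod has been brought back down into its rest still held in the fingers, no more than 20 mm above its place (z of rod in the frame of rest below 0.145 m and x of rod in the frame of rest between -0.03 and 0.03 m and y of rod in the frame of rest between -0.02 and 0.02 m and contact force between the fingers and rod above 1 N), for 0.1 s.
At the end, for the whole second after the job is handed in: Loaded mixer's toggle on (over 0.65 rad), empty mixer's off (under 0.15); the rod lies still in both forks of its rest, leg down and bent end forward as at the start: its origin within 20 mm along, 10 mm across and 8 mm in height of its place there, tilted under 0.2 rad (value of joint toggle_full above 0.65 rad and value of joint toggle_empty below 0.15 rad and x of rod in the frame of rest between -0.02 and 0.02 m and y of rod in the frame of rest between -0.01 and 0.01 m and z of rod in the frame of rest between 0.117 and 0.133 m and x of rod_tip in the frame of rest above 0.2 m and angle between rod's own z axis and vertical below 0.2 rad and linear speed of rod below 0.03 m/s); the robot touches nothing.
It fails at once if the hand (the point between the fingertips) goes behind the shield: past its sheet, within its width, lower than 300 mm (x of the grasp point in the frame of shield above 0 m and y of the grasp point in the frame of shield between -0.23 and 0.23 m and height (world z) of the grasp point below 0.3 m).
It fails at once if the fingers or the arm touch a mixer (contact force between any of the fingers, the arm and mixer_full above 0.5 N or contact force between any of the fingers, the arm and mixer_empty above 0.5 N).
It fails at once if the empty mixer's toggle is moved more than half way to on (value of joint toggle_empty above 0.4 rad).
It fails at once if the shield is struck or leant on with more than 20 N (contact force between shield and anything else above 20 N).
It fails at once if a bystander (wash bottle, tube rack, bowl, swab packs, amber bottle, beaker or marker) is shifted by more than 30 mm or tipped over (distance of any of wash_bottle, tube_rack, steel_bowl, swab_pack, reagent_jar, beaker, marker from where it was at the start of the episode above 0.03 m or angle between any of wash_bottle, steel_bowl, reagent_jar, beaker's own z axis and vertical above 0.4 rad or angle between any of tube_rack, swab_pack's own z axis and vertical above 0.3 rad).
It also fails if it takes over 67 s, if anything falls off the work surface, if the arm or the gripper's body presses on something with over 40 N, if the wrist force passes 120 N, or if a joint passes its speed limit or range.

## Working session

There is one attempt and no reset: what is moved stays moved. The work goes in short steps, Python scripts to look and compute and a tool call to move; the robot and the scene stay as the last step left them, time stands still between calls to the robot, and variables do not carry over. Pictures are saved under pics/ and viewed, and the job is handed in when it is done.

Besides the shell and the picture viewer there is one more tool, called after ">>>" by a JSON object that holds its "fn" and its "kwargs", one argument or row to a line. send_rows: Moves the arm, as the interface text tells. Its arguments: {"type":"object","properties":{"plan":{"type":"string"}},"required":["plan"]}

```bash
ls; mkdir -p pics; python3 - <<'E'
from cell import env, eyes, boxes_of
import cv2
print(env.state())
for n in ["side","top","wrist"]:
    p=eyes.read_camera(n)
    cv2.imwrite(f"pics/{n}0.png",p["image"][:,:,::-1])
    print(n,p["vertical_fov"],p["cx"],p["cy"],p["k1"],p["extrinsics"].round(4).tolist() if hasattr(p["extrinsics"],'round') else p["extrinsics"])
    for t in ["rod","rest","shield","mixer_full","mixer_empty","toggle_full","toggle_empty","wash_bottle","tube_rack","reagent_jar","beaker"]:
        print(t,[(b["bbox"],round(b["confidence"],2)) for b in boxes_of(t,p)][:3])
E
```

```text
pics
{'t': 0.0, 'joints': array([-1.24159021e+00,  4.91581121e-01,  1.55945390e+00, -1.49679076e-06,
        1.09171577e+00, -1.05587777e-01]), 'qvel': array([ 7.36353611e-04, -1.27360784e-03, -1.19075133e-03,  1.35692096e-03,
        7.18776993e-05,  3.33601218e-04]), 'tau': array([-2.47808675e-03, -6.12649012e+01, -2.58180410e+01,  6.91357744e-02,
        4.82788298e-02, -9.25320910e-05]), 'eef_pos': array([ 263.21054548, -566.59733614,  214.04682723]), 'tcp_rot': array([-3.14044083e+00, -1.20737397e-04,  4.34794512e-01]), 'ft_force': array([-0.37867141, -0.42462462,  0.6217793 ]), 'moment': array([-0.06273934, -0.00162339, -0.01381951]), 'opening': 1.003924122683071}
side 46.22013852250002 261.79067013628935 190.1656536388119 0.03157808523920604 [[-0.9828, 0.096, -0.1577, 342.7354], [-0.1846, -0.512, 0.8389, 1032.9636], [-0.0002, 0.8536, 0.521, 799.7568], [0.0, 0.0, 0.0, 1.0]]
rod [([176.9, 270.1, 132.9, 43.0], 0.98)]
rest [([147.4, 198.4, 86.4, 79.4], 0.42)]
shield [([234.1, 142.9, 42.5, 143.5], 0.96)]
mixer_full [([178.2, 141.6, 74.0, 77.2], 0.76)]
mixer_empty [([148.2, 196.9, 8
[... 690 characters left out ...]
.5], 0.65)]
mixer_empty [([188.9, 112.3, 52.1, 74.4], 0.6)]
toggle_full []
toggle_empty [([177.1, 234.4, 30.4, 25.9], 0.24)]
wash_bottle [([256.3, 224.9, 24.0, 20.8], 0.79)]
tube_rack [([348.9, 195.5, 40.8, 67.6], 0.89)]
reagent_jar [([251.4, 151.5, 10.5, 18.1], 0.73)]
beaker [([179.3, 237.1, 24.7, 20.8], 0.97)]
wrist 71.62424705182235 259.2929713427985 193.31494852240326 0.0007545172661358953 [[0.4201, 0.8788, 0.2262, 327.4997], [-0.9075, 0.4068, 0.1049, -537.6733], [0.0002, -0.2493, 0.9684, 384.5194], [0.0, 0.0, 0.0, 1.0]]
rod []
rest []
shield []
mixer_full [([88.9, 0.0, 100.2, 54.1], 0.37)]
mixer_empty []
toggle_full []
toggle_empty []
wash_bottle []
tube_rack []
reagent_jar []
beaker []
```

View pics/side0.png

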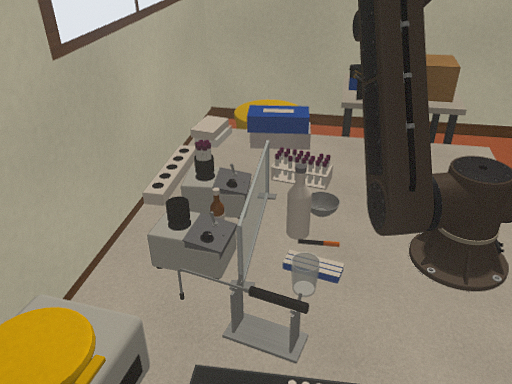

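View pics/top0.png

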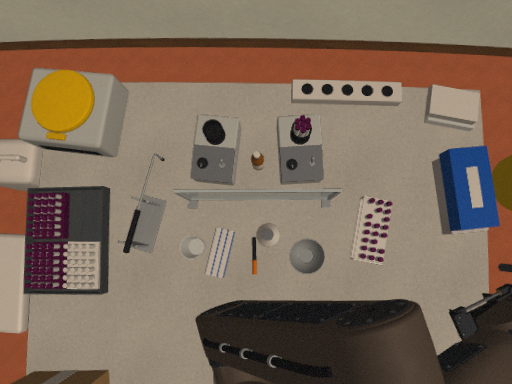

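View pics/wrist0.png

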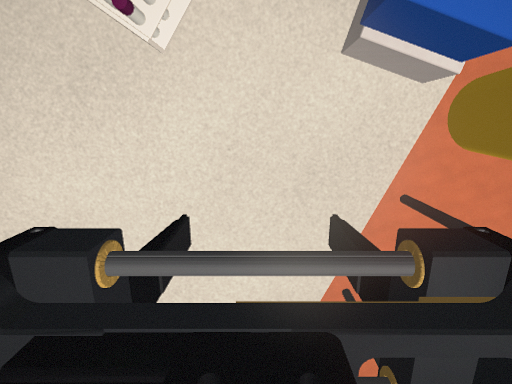

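```bash
cat > h.py <<'E'
import numpy as np, cv2
from cell import env, eyes, boxes_of, regions_of
def K(p):
    f=192/np.tan(np.radians(p["vertical_fov"])/2); return f
def ray(p,u,v):
    f=K(p); x=(u-p["cx"])/f; y=(v-p["cy"])/f
    rd=np.hypot(x,y); r=rd
    for _ in range(30): r=rd/(1+p["k1"]*r*r)
    s=r/rd if rd>0 else 1
    E=np.array(p["extrinsics"]); d=E[:3,:3]@np.array([x*s,-y*s,-1.]); return E[:3,3],d
def atz(p,u,v,z):
    o,d=ray(p,u,v); return o+d*(z-o[2])/d[2]
def proj(p,X):
    E=np.array(p["extrinsics"]); c=E[:3,:3].T@(np.asarray(X,float)-E[:3,3]); x=c[0]/-c[2]; y=-c[1]/-c[2]
    s=1+p["k1"]*(x*x+y*y); f=K(p); return np.array([p["cx"]+f*x*s,p["cy"]+f*y*s])
def tri(p1,a,p2,b):
    o1,d1=ray(p1,*a);o2,d2=ray(p2,*b)
    A=np.stack([d1,-d2],1); s=np.linalg.lstsq(A,o2-o1,rcond=None)[0]
    q1=o1+d1*s[0];q2=o2+d2*s[1]; return (q1+q2)/2,np.linalg.norm(q1-q2)
def crop(img,x,y,w,h,k,name,grid=10):
    c=cv2.resize(img[y:y+h,x:x+w,::-1],None,fx=k,fy=k,interpolation=cv2.INTER_CUBIC)
    for g in range((x//grid+1)*grid,x+w,grid):
        cv2.line(c,((g-x)*k,0),((g-x)*k,6),(0,0,255),1)
        if g%(2*grid)==0: cv2.putText(c,str(g),((g-x)*k-10,16),0,.35,(0,0,255),1)
    for g in range((y//grid+1)*grid,y+h,grid):
        cv2.line(c,(0,(g-y)*k),(6,(g-y)*k),(0,0,255),1); cv2.putText(c,str(g),(8,(g-y)*k+4),0,.35,(0,0,255),1)
    cv2.imwrite(name,c)
E
python3 - <<'E'
from h import *
import pickle
P={n:eyes.read_camera(n) for n in("side","top")}
pickle.dump(P,open("p0.pkl","wb"))
crop(P["top"]["image"],110,140,90,120,5,"pics/t_rest.png")
crop(P["top"]["image"],170,100,180,115,4,"pics/t_mix.png")
crop(P["side"]["image"],135,130,150,120,5,"pics/s_mix.png")
crop(P["side"]["image"],170,250,150,120,5,"pics/s_rest.png")
E
```

```text
(no output)
```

View pics/t_rest.png

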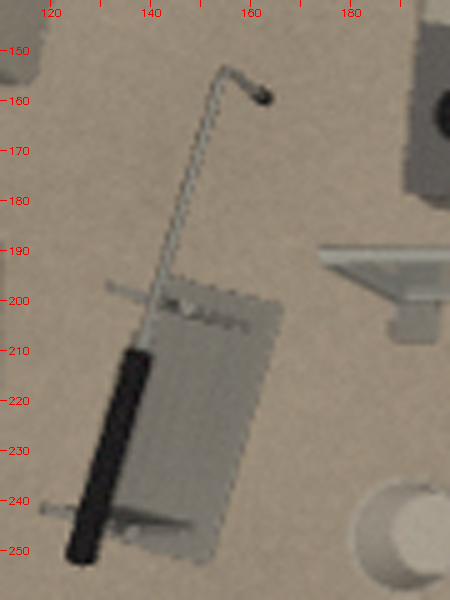

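View pics/t_mix.png

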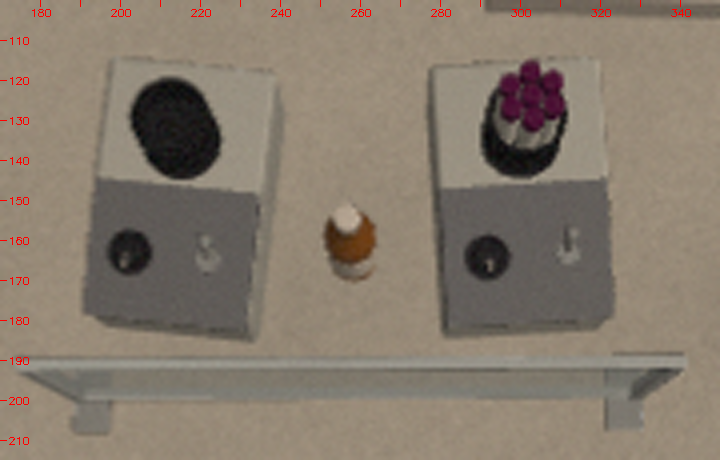

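View pics/s_mix.png

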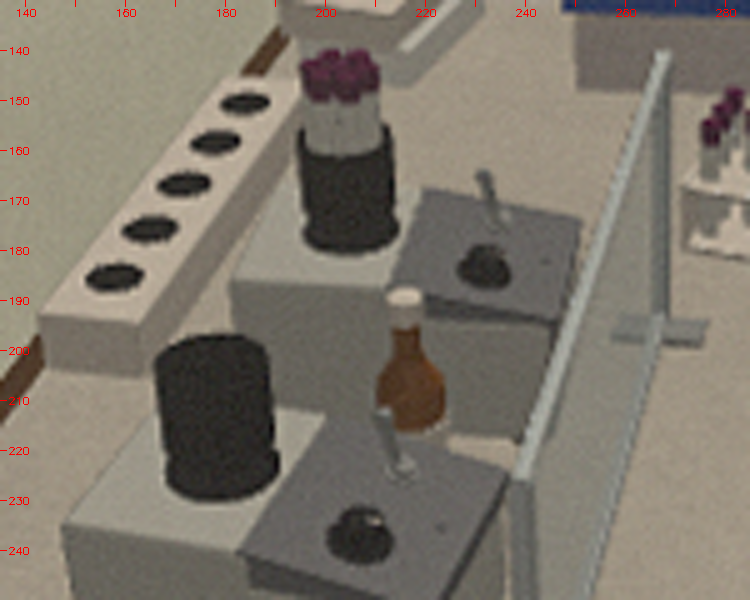

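View pics/s_rest.png

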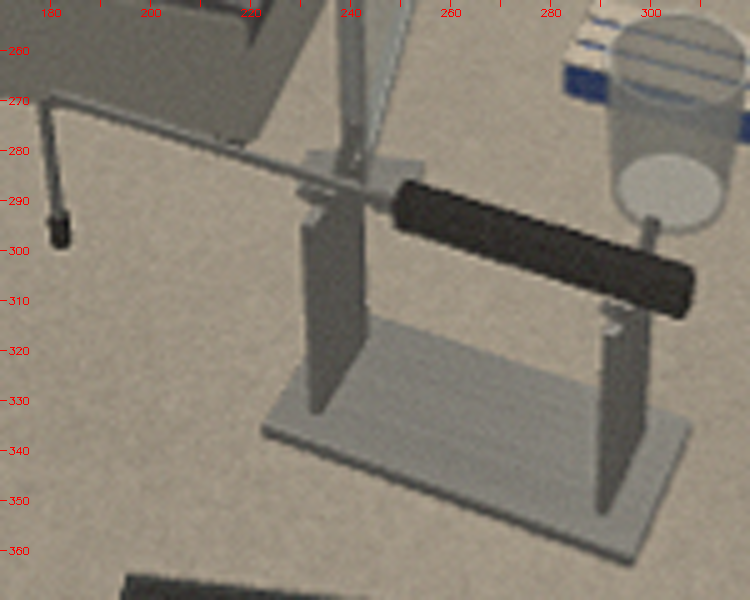

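```bash
cat > fit.py <<'E'
from h import *
import pickle
from scipy.optimize import least_squares
P=pickle.load(open("p0.pkl","rb"))
def fit(obs,x0):
    def pts(q,X):
        c,s=np.cos(q[2]),np.sin(q[2]); return [q[0]+c*X[0]-s*X[1],q[1]+s*X[0]+c*X[1],X[2]]
    def r(q): return np.concatenate([proj(P[n],pts(q,X))-np.array(uv) for n,uv,X in obs])
    o=least_squares(r,x0,loss="soft_l1",x_scale=[100,100,1]); print(o.x.round(4),r(o.x).reshape(-1,2).round(1).tolist()); return o.x
print("rest")
fit([("top",(155,154),(240,0,128)),("top",(162.8,159.4),(240,0,38)),("top",(137.4,210),(65,0,135)),("top",(126.4,252.4),(-65,0,135)),
("top",(166.6,200.4),(120,-40,8)),("top",(152.6,252.4),(-55,-40,8)),
("side",(179,269.4),(240,0,127)),("side",(182,299.4),(240,0,33)),("side",(250.4,291.4),(65,0,125)),("side",(306.6,308.6),(-65,0,125)),("side",(223,336),(120,40,8)),("side",(296.5,362),(-55,40,8)),("side",(308,335),(-55,-40,8))],[450,330,-.1])
for nm,ob,x0 in [("full",[("top",(278,117),(100,65,113)),("top",(320,114.5),(100,-65,113)),("top",(312,158),(-44,-30,143)),
("side",(181.4,186.6),(100,65,113)),("side",(231.8,165.4),(-44,-30,143))],[650,-150,0]),
("empty",[("top",(198.5,114.5),(100,65,113)),("top",(239,118),(100,-65,113)),("top",(221,160),(-44,-30,143)),
("side",(148,234.6),(100,65,113)),("side",(211.5,213),(-44,-30,143))],[650,130,0])]:
    print(nm); q=fit(ob,x0)
    for n in P:
        for X in [(-44,-30,140),(35,0,180),(-52,30,120),(-52,-30,105)]:
            c,s=np.cos(q[2]),np.sin(q[2]); W=[q[0]+c*X[0]-s*X[1],q[1]+s*X[0]+c*X[1],X[2]]
            print(n,X,np.round(W,1),proj(P[n],W).round(1))
print("tog",tri(P["top"],(312,158),P["side"],(231.8,165.4)))
print("shield");
fit([("top",(173.8,190.2),(0,230,200)),("top",(340.5,189.5),(0,-230,200)),("side",(239,226),(0,230,200)),("side",(267.5,141),(0,-230,200))],[500,0,0])
for t,uv,z in [("wash",(268,235),225),("jar",(257,153),150)]: print(t,atz(P["top"],*uv,z))
E
python3 fit.py
```

```text
rest
[ 4.329393e+02  3.632370e+02 -2.168000e-01] [[-1.7, 0.1], [-1.1, 0.9], [-1.2, 0.6], [-2.3, 1.6], [-0.7, -0.1], [-1.2, 0.5], [-0.4, -1.4], [0.4, -0.7], [-0.3, -1.0], [2.5, -0.1], [-2.4, -1.4], [-1.0, -1.1], [-0.5, -2.3]]
full
[ 6.998834e+02 -1.266644e+02  7.490000e-02] [[-1.2, -0.5], [-0.3, -0.2], [0.4, 1.3], [-1.3, -1.1], [1.0, -1.2]]
side (-44, -30, 140) [ 658.3 -159.9  140. ] [232.8 165. ]
side (35, 0, 180) [ 734.8 -124.   180. ] [204.8 156.6]
side (-52, 30, 120) [ 645.8 -100.6  120. ] [232.4 180.4]
side (-52, -30, 105) [ 650.3 -160.5  105. ] [235.7 175. ]
top (-44, -30, 140) [ 658.3 -159.9  140. ] [312.3 159.6]
top (35, 0, 180) [ 734.8 -124.   180. ] [301.4 129.8]
top (-52, 30, 120) [ 645.8 -100.6  120. ] [291.4 164.6]
top (-52, -30, 105) [ 650.3 -160.5  105. ] [311.2 164.7]
empty
[ 6.932829e+02  1.318261e+02 -7.430000e-02] [[-1.5, -0.3], [0.2, -0.1], [-0.1, 1.0], [-1.7, -0.6], [1.1, -1.1]]
side (-44, -30, 140) [647.2 105.2 140. ] [212.6 212.8]
side (35, 0, 180) [728.2 129.2 180. ] [178.2 201.7]
side (-52, 30, 120) [643.7 165.6 120. ] [207.8 232.9]
side (-52, -30, 105) [639.2 105.8 105. ] [216.2 224.2]
top (-44, -30, 140) [647.2 105.2 140. ] [221.1 161.2]
top (35, 0, 180) [728.2 129.2 180. ] [212.1 130.3]
top (-52, 30, 120) [643.7 165.6 120. ] [201.7 163.3]
top (-52, -30, 105) [639.2 105.8 105. ] [222.2 166.2]
tog (array([ 662.2413124 , -159.16812857,  138.81929082]), np.float64(1.719154184834173))
shield
[ 5.558102e+02 -2.073100e+00  3.310000e-02] [[-1.4, 1.0], [0.4, 0.3], [-0.7, -0.6], [-0.4, -1.0]]
wash [436.05811703 -37.6921517  225.        ]
jar [671.59920033   0.70572036 150.        ]
```

```bash
cat > plan.py <<'E'
from h import *
def wrap(a): return (a+np.pi)%(2*np.pi)-np.pi
def plan(wps,grip,step=45,turn=0.14,start=None):
    """wps: list of (x,y,z,yaw); prints rows, groups of 8"""
    s=env.state(); p=np.array(s["eef_pos"]) if start is None else np.array(start[:3]); yaw=s["tcp_rot"][2] if start is None else start[3]
    rows=[]
    for x,y,z,w in wps:
        for _ in range(200):
            d=np.array([x,y,z])-p; dy=wrap(w-yaw); n=np.linalg.norm(d)
            if n<0.3 and abs(dy)<.003: break
            k=max(int(np.ceil(n/step)),int(np.ceil(abs(dy)/turn)),1); d=d/k; t=dy/k
            c,sn=np.cos(yaw),np.sin(yaw)
            tl=np.round([c*d[0]+sn*d[1], sn*d[0]-c*d[1], -d[2]],1); t=round(t,3)
            rows.append(f"{tl[0]:g} {tl[1]:g} {tl[2]:g} {-t:g} {grip}")
            p=p+np.array([c*tl[0]+sn*tl[1], sn*tl[0]-c*tl[1], -tl[2]]); yaw=wrap(yaw+t)
    for i in range(0,len(rows),8): print("; ".join(rows[i:i+8]))
E
python3 - <<'E'
from plan import *
plan([(300,-540,380,.6),(480,-300,380,1.4),(520,0,380,2.2),(485,340,380,2.925)],95)
E
```

```text
11.1 -2.2 -41.3 -0.041 95; 11.2 -1.8 -41.3 -0.041 95; 11.3 -1.3 -41.4 -0.042 95; 11.4 -0.8 -41.3 -0.041 95; 40.6 -13.8 -0 -0.114 95; 41.9 -9.1 -0 -0.114 95; 42.6 -4.3 -0 -0.114 95; 42.9 0.6 -0 -0.115 95
42.5 5.6 -0 -0.114 95; 41.6 10.3 -0 -0.115 95; 40.1 15.1 -0 -0.114 95; 43.2 -1.7 -0 -0.114 95; 43.1 3.3 -0 -0.114 95; 42.5 8.1 -0 -0.114 95; 41.2 12.9 -0 -0.115 95; 39.5 17.6 -0 -0.114 95
37.2 22 -0 -0.115 95; 34.5 26.1 -0 -0.114 95; 36.9 21.5 -0 -0.091 95; 34.8 24.7 -0 -0.091 95; 32.5 27.8 -0 -0.091 95; 29.8 30.6 -0 -0.09 95; 26.9 33.2 -0 -0.091 95; 23.8 35.5 -0 -0.09 95
20.5 37.5 -0 -0.091 95; 17 39.2 -0 -0.09 95
```

>>> {"fn": "send_rows", "kwargs": {
  "plan": "11 -2 -41 -0.04 95; 11 -2 -41 -0.04 95; 11 -1 -41 -0.04 95; 11 -1 -41 -0.04 95; 41 -14 0 -0.114 95; 42 -9 0 -0.114 95; 43 -4 0 -0.114 95; 43 1 0 -0.115 95"
}}

```text
t: 2.7
eef_pos: [404.1, -400.8, 384.9]
tcp_rot: [3.142, -0.001, 1.066]
ft_force: [-0.1, 0.1, 0.0]
opening: 0.998
```

>>> {"fn": "send_rows", "kwargs": {
  "plan": "42 6 0 -0.114 95; 42 10 0 -0.115 95; 40 15 0 -0.114 95; 43 -2 0 -0.114 95; 43 3 0 -0.114 95; 42 8 0 -0.114 95; 41 13 0 -0.115 95; 40 18 0 -0.114 95"
}}

```text
t: 3.5
eef_pos: [504.8, -69.3, 385.2]
tcp_rot: [3.14, -0.0, 2.019]
ft_force: [1.5, -0.1, 0.3]
opening: 0.999
```

```bash
python3 - <<'E'
from plan import *
s=env.state();print(s["t"],s["eef_pos"],s["tcp_rot"],s["joints"])
plan([(520,0,380,2.2),(485,340,380,2.925)],95)
E
```

```text
3.5 [504.77366381 -69.30087893 385.17767368] [ 3.13958933e+00 -1.36210206e-05  2.01860476e+00] [-2.66853739e-01  1.85532506e-01  1.56627618e+00  1.34554270e-03
  1.38827991e+00 -7.14905386e-01]
27.9 21.9 2.6 -0.091 95; 25.9 24.3 2.6 -0.09 95; 36.9 21.5 -0 -0.091 95; 34.8 24.7 -0 -0.091 95; 32.5 27.8 -0 -0.091 95; 29.8 30.6 -0 -0.09 95; 26.9 33.2 -0 -0.091 95; 23.8 35.5 -0 -0.09 95
20.5 37.5 -0 -0.091 95; 17 39.1 -0 -0.09 95
```

>>> {"fn": "send_rows", "kwargs": {
  "plan": "28 22 2 -0.09 95; 26 24 2 -0.09 95; 37 22 0 -0.09 95; 35 25 0 -0.09 95; 32 28 0 -0.09 95; 30 31 0 -0.09 95; 27 33 0 -0.09 95; 24 36 0 -0.09 95"
}}

```text
t: 4.3
eef_pos: [487.9, 270.0, 382.2]
tcp_rot: [3.139, 0.004, 2.77]
ft_force: [0.6, 0.4, 0.7]
opening: 1.001
```

>>> {"fn": "send_rows", "kwargs": {
  "plan": "20 37 0 -0.09 95; 17 39 0 -0.09 95; 0 0 0 0 95"
}}

```text
t: 4.6
eef_pos: [474.6, 361.5, 381.9]
tcp_rot: [3.139, 0.004, 2.965]
ft_force: [0.8, -0.2, -0.3]
opening: 1.004
```

```bash
python3 - <<'E'
from plan import *
p=eyes.read_camera("wrist");t=eyes.read_camera("top")
s=env.state();print(s["t"],s["eef_pos"],s["tcp_rot"],s["joints"])
cv2.imwrite("pics/w1.png",p["image"][:,:,::-1])
import pickle; pickle.dump(p,open("w1.pkl","wb"))
c,sn=np.cos(-.2168),np.sin(-.2168)
for X in [(65,0,135),(-65,0,135),(100,0,128),(-55,40,8),(-55,-40,8),(240,0,128),(65,7,135),(-65,7,135),(65,-7,135),(-65,-7,135),(240,0,33)]:
    W=[432.9+c*X[0]-sn*X[1],363.2+sn*X[0]+c*X[1],X[2]]; print(X,np.round(W,1),proj(p,W).round(1))
E
```

```text
4.7 [475.37920265 358.23020467 382.19748772] [3.14014717 0.0043549  2.95968156] [ 0.53565721  0.32803621  1.37807123 -0.00179196  1.43125393 -0.85298568]
(65, 0, 135) [496.4 349.2 135. ] [253.9 183.8]
(-65, 0, 135) [369.4 377.2 135. ] [256.9  98. ]
(100, 0, 128) [530.6 341.7 128. ] [253.3 203.4]
(-55, 40, 8) [387.8 414.1   8. ] [277.6 110.3]
(-55, -40, 8) [370.6 336.    8. ] [236.6 108.6]
(240, 0, 128) [667.3 311.6 128. ] [250.7 278. ]
(65, 7, 135) [497.9 356.1 135. ] [258.3 183.9]
(-65, 7, 135) [370.9 384.  135. ] [261.7  98.2]
(65, -7, 135) [494.9 342.4 135. ] [249.6 183.6]
(-65, -7, 135) [367.9 370.3 135. ] [252.2  97.8]
(240, 0, 33) [667.3 311.6  33. ] [251.9 253.1]
```

View pics/w1.png

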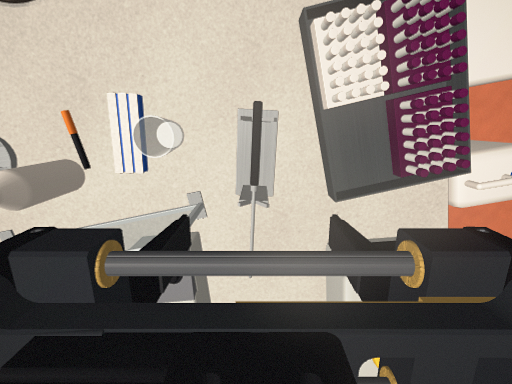

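```bash
python3 - <<'E'
from plan import *
import pickle; p=pickle.load(open("w1.pkl","rb")); crop(p["image"],225,90,65,120,5,"pics/w1c.png")
E
```

```text
(no output)
```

View pics/w1c.png

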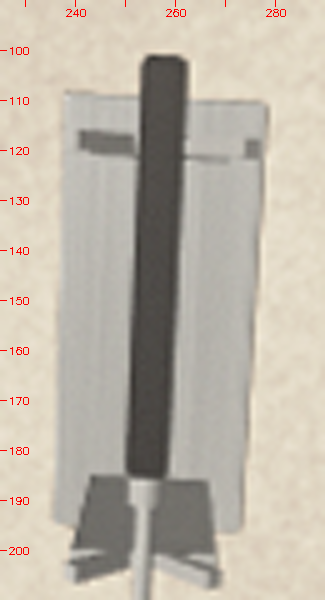

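```bash
python3 - <<'E'
from plan import *
import pickle; p=pickle.load(open("w1.pkl","rb"))
a=atz(p,257.8,101,135);b=atz(p,254.2,185.3,135);d=b-a
print(a,b,np.linalg.norm(d),np.arctan2(d[1],d[0]),(a+b)/2)
for q,X in [((239,109),0),((278.5,110.5),0)]:print(atz(p,*q,8))
E
```

```text
[373.78691583 377.70763348 135.        ] [498.95701855 349.19942995 135.        ] 128.3755127878046 -0.22393579794850185 [436.37196719 363.45353171 135.        ]
[372.11384313 340.39363662   8.        ]
[388.45873753 415.74511788   8.        ]
```

```bash
python3 - <<'E'
from plan import *
plan([(476.5,353.8,210,2.92)],95)
E
```

```text
-0.5 -1 43 0.01 95; -0.5 -1 43.1 0.01 95; -0.5 -1.1 43 0.01 95; -0.5 -1 43.1 0.01 95
```

>>> {"fn": "send_rows", "kwargs": {
  "plan": "-0.5 -1 43 0.01 95; -0.5 -1 43 0.01 95; -0.5 -1 43 0.01 95; -0.5 -1 43 0.01 95; 0 0 0 0 95"
}}

```text
t: 5.2
eef_pos: [480.1, 347.8, 208.3]
tcp_rot: [3.136, 0.01, 2.907]
ft_force: [-0.1, -0.3, 0.8]
opening: 0.999
```

```bash
python3 - <<'E'
from plan import *
import pickle
p=eyes.read_camera("wrist")
s=env.state();print(s["t"],s["eef_pos"],s["tcp_rot"])
crop(p["image"],180,40,160,200,3,"pics/w2.png",20)
pickle.dump(p,open("w2.pkl","wb"))
E
```

```text
5.25 [481.36523419 348.54891816 211.48313928] [3.1334952  0.01296674 2.90725313]
```

View pics/w2.png

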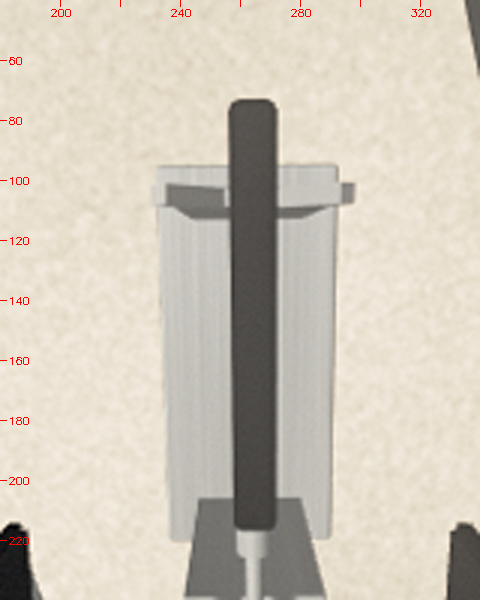

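```bash
python3 - <<'E'
from plan import *
import pickle; p=pickle.load(open("w2.pkl","rb"))
a=atz(p,264,73.5,135);b=atz(p,265,216.5,135);d=b-a
print(a,b,np.linalg.norm(d),np.arctan2(d[1],d[0]),(a+b)/2)
s=env.state();print(s["t"],s["eef_pos"],s["tcp_rot"],s["joints"],s["qvel"])
E
```

```text
[374.12275499 377.56203961 135.        ] [498.56676528 349.24243498 135.        ] 127.62567023985218 -0.22375834732128147 [436.34476014 363.40223729 135.        ]
5.25 [481.36523419 348.54891816 211.48313928] [3.1334952  0.01296674 2.90725313] [ 0.51694307  0.44475141  1.6504563  -0.00341789  1.03138412 -0.81783269] [ 0.01115343 -0.04904847 -0.07988787  0.00273062  0.04305046 -0.00487931]
```

>>> {"fn": "send_rows", "kwargs": {
  "plan": "0 0 0 0 95; 0 0 0 0 95"
}}

```text
t: 5.45
eef_pos: [483.3, 348.2, 216.0]
tcp_rot: [3.13, 0.017, 2.905]
ft_force: [0.3, -0.1, -0.6]
opening: 1.002
```

>>> {"fn": "send_rows", "kwargs": {
  "plan": "0 0 0 0 95; 0 0 0 0 95; 0 0 0 0 95; 0 0 0 0 95"
}}

```text
t: 5.85
eef_pos: [484.6, 348.8, 221.1]
tcp_rot: [3.125, 0.023, 2.905]
ft_force: [0.2, -0.0, -0.6]
opening: 1.001
```

```bash
python3 - <<'E'
from plan import *
for i in range(3):
    p=eyes.read_camera("wrist")
    s=env.state();print(s["t"],s["eef_pos"],s["tcp_rot"],s["joints"],s["qvel"])
E
```

```text
5.9 [484.557606   348.89211567 221.00580731] [3.12471254 0.02255635 2.90540415] [ 0.51484166  0.43423908  1.64070325 -0.00353971  1.03864632 -0.81820327] [ 0.00077133  0.0040177   0.0035765   0.00079177 -0.00197163  0.0006839 ]
5.95 [484.49767155 348.81931835 220.76394675] [3.12502013 0.02227313 2.90539796] [ 0.51479867  0.43450725  1.640944   -0.00357552  1.03855424 -0.81821558] [-0.00107892  0.00495245  0.00177222 -0.0025707  -0.00104023 -0.00039157]
6.0 [484.48510014 348.80007409 220.60986508] [3.12517793 0.02206301 2.90536473] [ 0.51476811  0.43472685  1.64101313 -0.00354323  1.03852673 -0.81822495] [-0.00175645  0.00339328  0.00201559  0.00183854 -0.00203042 -0.00010349]
```

```bash
cat > plan.py <<'E'
from h import *
from scipy.spatial.transform import Rotation as Ro
def wrap(a): return (a+np.pi)%(2*np.pi)-np.pi
def plan(wps,grip,step=45,turn=0.14,dec=1):
    s=env.state(); p=np.array(s["eef_pos"]); R=Ro.from_euler("xyz",s["tcp_rot"])
    print("t",s["t"],"p",p.round(1),"rpy",np.round(s["tcp_rot"],3),"open",round(float(s["opening"])*95.1,1),"F",np.round(s["ft_force"],1),"q6",s["joints"][5].round(2))
    rows=[]
    for x,y,z,w in wps:
        yaw=R.as_euler("xyz")[2]; T=np.array([x,y,z]); n=np.linalg.norm(T-p); dy=wrap(w-yaw)
        k=max(int(np.ceil(n/step)),int(np.ceil(abs(dy)/turn)),1)
        for i in range(k):
            d=(T-p)/(k-i); t=wrap(w-R.as_euler("xyz")[2])/(k-i)
            tl=np.round(R.inv().apply(d),dec); t=round(t,3)
            rows.append(f"{tl[0]:g} {tl[1]:g} {tl[2]:g} {-t:g} {grip}")
            p=p+R.apply(tl); R=R*Ro.from_euler("z",-t)
    for i in range(0,len(rows),8): print("; ".join(rows[i:i+8]))
E
python3 - <<'E'
from plan import *
plan([(477,354,150,2.919),(477,354,106,2.919)],95,step=15)
E
```

```text
t 6.0 p [484.5 348.8 220.6] rpy [3.125 0.022 2.905] open 94.8 F [-0.8 -0.4  0.6] q6 -0.82
2 0.4 14.1 -0.003 95; 2 0.4 14.1 -0.003 95; 2 0.5 14.1 -0.003 95; 2 0.5 14.1 -0.002 95; 2 0.4 14.1 -0.003 95; 0.3 -0.2 14.6 0 95; 0.4 -0.3 14.7 0 95; 0.3 -0.2 14.6 0 95
```

>>> {"fn": "send_rows", "kwargs": {
  "plan": "2 0.5 14 -0.003 95; 2 0.5 14 -0.003 95; 2 0.5 14 -0.003 95; 2 0.5 14 -0.003 95; 2 0.5 14 -0.003 95; 0 0 0 0 95"
}}

```text
t: 6.6
eef_pos: [476.8, 354.7, 147.9]
tcp_rot: [3.126, 0.022, 2.921]
ft_force: [0.6, 0.0, 0.9]
opening: 1.0
```

```bash
python3 - <<'E'
from plan import *
plan([(477,354,106,2.919)],95,step=15)
E
```

```text
t 6.6 p [476.8 354.7 147.9] rpy [3.126 0.022 2.921] open 95.1 F [0.6 0.  0.9] q6 -0.82
0.2 -0.4 13.9 0.001 95; 0.2 -0.4 14 0.001 95; 0.2 -0.5 13.9 0 95
```

>>> {"fn": "send_rows", "kwargs": {
  "plan": "0 0 -43 0 95; 0 0 -43 0 95; 0 0 -43 0 95; 0 0 0 0 95; 0 0 0 0 95"
}}

```text
t: 7.1
eef_pos: [473.5, 353.1, 283.0]
tcp_rot: [3.127, 0.021, 2.921]
ft_force: [-0.2, -0.1, -0.5]
opening: 1.002
```

>>> {"fn": "send_rows", "kwargs": {
  "plan": "0 0 0 0 95; 0 0 0 0 95; 0 0 0 0 95; 0 0 -48 0 95; 0 0 -48 0 95; 0 0 0 0 95; 0 0 0 0 95; 0 0 0 0 95"
}}

```text
t: 7.9
eef_pos: [470.5, 351.6, 375.2]
tcp_rot: [3.135, 0.012, 2.921]
ft_force: [0.2, 0.4, -0.9]
opening: 0.998
```

```bash
python3 - <<'E'
from plan import *
plan([(477,354,146,2.919),(477,354,106,2.919)],95,step=18)
E
```

```text
t 7.9 p [470.5 351.6 375.2] rpy [3.135 0.012 2.921] open 94.9 F [ 0.2  0.4 -0.9] q6 -0.82
-0.2 0.2 17.6 0 95; -0.2 0.2 17.6 0 95; -0.2 0.2 17.6 0 95; -0.2 0.2 17.7 0 95; -0.2 0.2 17.6 0 95; -0.2 0.2 17.7 0 95; -0.2 0.2 17.6 0 95; -0.3 0.1 17.7 0 95
-0.2 0.2 17.6 0 95; -0.3 0.1 17.7 0 95; -0.2 0.2 17.6 0.001 95; -0.3 0.1 17.7 0 95; -0.2 0.2 17.6 0.001 95; 0.1 -0.1 13.3 -0 95; 0.2 -0.1 13.4 -0 95; 0.1 -0.1 13.3 -0 95
```

>>> {"fn": "send_rows", "kwargs": {
  "plan": "-0.2 0.2 17.6 0 95; -0.2 0.2 17.6 0 95; -0.2 0.2 17.6 0 95; -0.2 0.2 17.6 0 95; -0.2 0.2 17.6 0 95; -0.2 0.2 17.6 0 95; -0.2 0.2 17.6 0 95; -0.3 0.2 17.6 0 95"
}}

```text
t: 8.7
eef_pos: [471.1, 351.2, 219.1]
tcp_rot: [-3.138, 0.002, 2.921]
ft_force: [-0.5, 0.3, -0.7]
opening: 0.996
```

>>> {"fn": "send_rows", "kwargs": {
  "plan": "-0.2 0.2 17.6 0 95; -0.2 0.2 17.6 0 95; -0.2 0.2 17.6 0 95; -0.2 0.2 17.6 0 95; -0.2 0.2 17.6 0 95"
}}

```text
t: 9.2
eef_pos: [468.4, 349.1, 119.9]
tcp_rot: [-3.13, -0.007, 2.921]
ft_force: [-0.2, -0.3, 0.2]
opening: 1.002
```

```bash
python3 - <<'E'
from plan import *
plan([(477,354,106,2.919)],95,step=14)
E
```

```text
t 9.2 p [468.4 349.1 119.9] rpy [-3.13  -0.007  2.921] open 95.3 F [-0.2 -0.3  0.2] q6 -0.82
-3.7 3.4 6.9 0.001 95; -3.8 3.4 6.9 0.001 95
```

>>> {"fn": "send_rows", "kwargs": {
  "plan": "-3.5 2.4 3 0 95; -3 2 3 0 95; -1 1 3 0 95; 0 0 0 0 95"
}}

```text
t: 9.6
eef_pos: [475.7, 351.8, 106.5]
tcp_rot: [-3.125, -0.013, 2.92]
ft_force: [-0.1, 0.7, 0.5]
opening: 1.0
```

```bash
python3 - <<'E'
from plan import *
plan([(477,354,106,2.919)],95,step=14)
p=eyes.read_camera("wrist"); crop(p["image"],150,40,240,200,3,"pics/w3.png",20)
E
```

```text
t 9.6 p [475.7 351.8 106.5] rpy [-3.125 -0.013  2.92 ] open 95.1 F [-0.1  0.7  0.5] q6 -0.82
-0.8 2.4 0.5 0.001 95
```

View pics/w3.png

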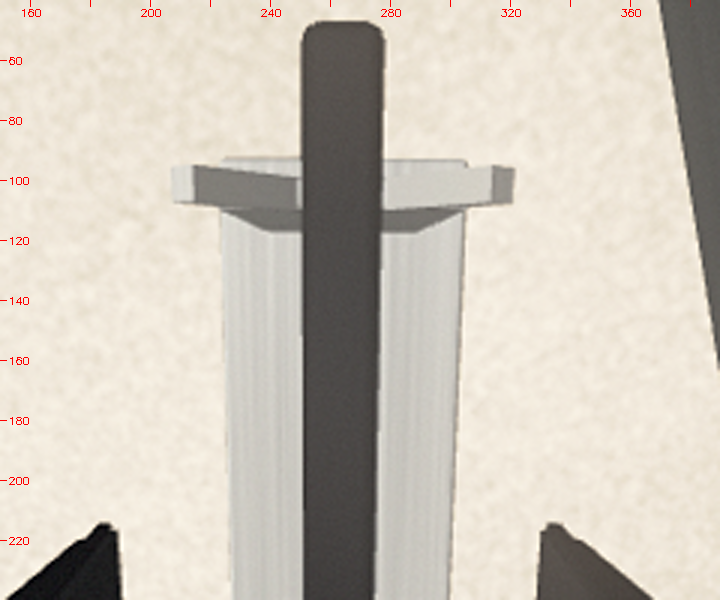

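>>> {"fn": "send_rows", "kwargs": {
  "plan": "-1 2.2 0.5 0 95; 0 0 0 0 95"
}}

```text
t: 9.85
eef_pos: [477.6, 354.1, 107.2]
tcp_rot: [-3.126, -0.011, 2.92]
ft_force: [0.2, -0.2, -0.1]
opening: 0.999
```

```bash
python3 - <<'E'
from plan import *
plan([(477,354,106,2.919)],95,step=14)
p=eyes.read_camera("wrist"); crop(p["image"],150,140,240,100,3,"pics/w4.png",20)
E
```

```text
t 9.85 p [477.6 354.1 107.2] rpy [-3.126 -0.011  2.92 ] open 95.0 F [ 0.2 -0.2 -0.1] q6 -0.82
0.6 -0.2 1.3 0.001 95
```

View pics/w4.png

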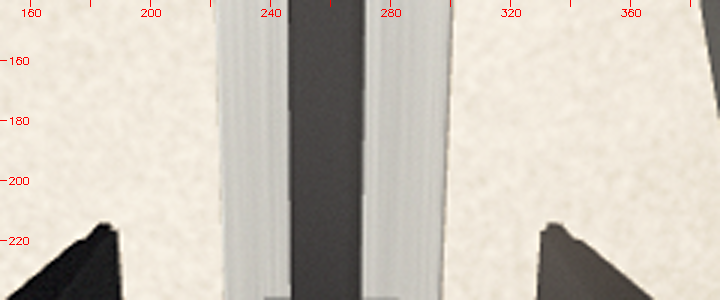

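>>> {"fn": "send_rows", "kwargs": {
  "plan": "0 0 0.8 0 10; 0 0 0 0 10; 0 0 0 0 10; 0 0 0 0 10; 0 0 0 0 10; 0 0 0 0 10; 0 0 0 0 10; 0 0 0 0 10"
}}

```text
t: 10.7
eef_pos: [477.5, 354.1, 107.0]
tcp_rot: [-3.127, -0.011, 2.921]
ft_force: [1.1, 0.8, -0.0]
opening: 0.383
```

```bash
python3 - <<'E'
from plan import *
plan([(477,354,106,2.919)],10,step=14)
E
```

```text
t 10.7 p [477.5 354.1 107. ] rpy [-3.127 -0.011  2.921] open 36.5 F [ 1.1  0.8 -0. ] q6 -0.82
0.4 -0.1 1 0.002 10
```

>>> {"fn": "send_rows", "kwargs": {
  "plan": "0 0 0 0 5; 0 0 0 0 5; 0 0 0 0 5; 0 0 0 0 5; 0 0 0 0 5; 0 0 0 0 5"
}}

```text
t: 11.3
eef_pos: [477.5, 354.0, 107.0]
tcp_rot: [-3.127, -0.011, 2.921]
ft_force: [-0.0, 0.4, -0.3]
opening: 0.146
```

```bash
python3 - <<'E'
from plan import *
plan([(477,354,106,2.919)],5,step=14)
print(env.state())
E
```

```text
t 11.3 p [477.5 354.  107. ] rpy [-3.127 -0.011  2.921] open 13.9 F [-0.   0.4 -0.3] q6 -0.82
0.4 -0.1 1 0.002 5
{'t': 11.3, 'joints': array([ 0.52862451,  0.57934815,  1.73123789, -0.00482632,  0.84913295,
       -0.81812426]), 'qvel': array([ 0.00122213, -0.00047451,  0.00128661,  0.00056106, -0.00124816,
        0.00016401]), 'tau': array([-2.43823609e-02, -6.15526128e+01, -2.04503667e+01,  2.27450870e-02,
        1.44843282e-01,  1.41573671e-02]), 'eef_pos': array([477.45866165, 354.04612147, 107.02361121]), 'tcp_rot': array([-3.12659521, -0.01079657,  2.9206854 ]), 'ft_force': array([-0.03253214,  0.37013176, -0.31996359]), 'moment': array([ 0.07418366, -0.11695665, -0.00137548]), 'opening': 0.14606493207381602}
```

>>> {"fn": "send_rows", "kwargs": {
  "plan": "0 0 0 0 5; 0 0 0 0 5; 0 0 -4 0 5; 0 0 -8 0 5; 0 0 -12 0 5; 0 0 -15 0 5; 0 0 -15 0 5; 0 0 -15 0 5"
}}

```text
t: 12.1
eef_pos: [477.8, 354.5, 180.1]
tcp_rot: [-3.125, -0.013, 2.921]
ft_force: [1.0, 0.8, -1.5]
opening: 0.146
```

```bash
python3 - <<'E'
from plan import *
plan([(477,354,106,2.919)],5,step=14)
p=eyes.read_camera("side"); crop(p["image"],150,200,200,150,4,"pics/s5.png",10)
E
```

```text
t 12.1 p [477.8 354.5 180.1] rpy [-3.125 -0.013  2.921] open 13.9 F [ 1.   0.8 -1.5] q6 -0.82
-0 0.1 12.3 0 5; -0.1 0.1 12.4 0 5; -0 0.1 12.3 0 5; -0.1 0.1 12.4 0.001 5; -0 0.1 12.3 0 5; -0.1 0 12.4 0.001 5
```

View pics/s5.png

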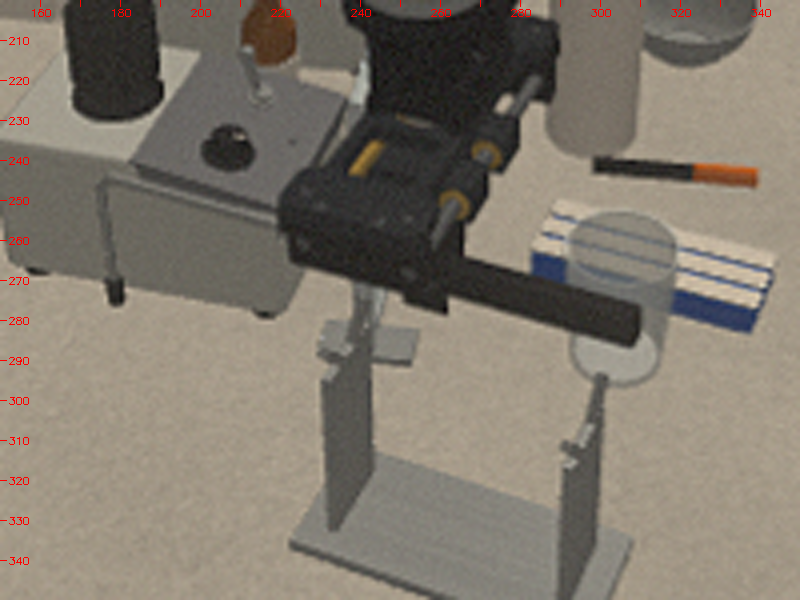

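```bash
cat >> plan.py <<'E'
G=np.array([477.5,354.0,107.0]); GR=Ro.from_euler("xyz",[-3.1266,-.0108,2.9207])
RY=-.2235; RO=np.array([436.2,363.3,125.])
def tiptool():
    return GR.inv().apply(RO+Ro.from_euler("z",RY).apply([240,0,-92])-G)
def tipw(s=None):
    s=s or env.state(); return np.array(s["eef_pos"])+Ro.from_euler("xyz",s["tcp_rot"]).apply(tiptool())
E
python3 - <<'E'
from plan import *
print(tiptool(),tipw())
plan([(475,354,350,2.921),(484,-173,350,3.217)],5,step=30)
E
```

```text
[-198.45270147    0.47682408   71.86187118] [671.53359613 311.24425142 108.88196211]
t 12.15 p [478.7 355.1 182.7] rpy [-3.127 -0.01   2.921] open 13.7 F [-0.1  0.5  1.1] q6 -0.82
0.8 -0.7 -27.9 -0 5; 0.9 -0.7 -27.9 -0 5; 0.8 -0.7 -27.8 -0 5; 0.9 -0.7 -27.9 -0 5; 0.8 -0.7 -27.8 -0 5; 0.9 -0.8 -27.9 -0 5; -6.9 -28.5 0.3 -0.016 5; -6.4 -28.6 0.3 -0.016 5
-6 -28.7 0.3 -0.017 5; -5.5 -28.7 0.3 -0.016 5; -5 -28.8 0.3 -0.017 5; -4.6 -28.9 0.4 -0.016 5; -4.1 -29 0.3 -0.017 5; -3.6 -29.1 0.4 -0.016 5; -3.1 -29.1 0.3 -0.017 5; -2.6 -29.2 0.4 -0.016 5
-2.2 -29.2 0.3 -0.017 5; -1.7 -29.2 0.4 -0.016 5; -1.2 -29.2 0.3 -0.017 5; -0.7 -29.3 0.4 -0.016 5; -0.2 -29.3 0.3 -0.017 5; 0.2 -29.3 0.4 -0.016 5; 0.7 -29.2 0.3 -0.017 5; 1.3 -29.3 0.4 -0.016 5
```

>>> {"fn": "send_rows", "kwargs": {
  "plan": "1 -0.7 -20 0 5; 1 -0.7 -25 0 5; 1 -0.7 -25 0 5; 1 -0.7 -25 0 5; 1 -0.7 -25 0 5; 1 -0.7 -25 0 5; 1 -0.7 -15 0 5; 0 0 -5 0 5"
}}

```text
t: 12.95
eef_pos: [471.3, 352.9, 358.4]
tcp_rot: [-3.13, -0.008, 2.921]
ft_force: [0.1, 0.0, -1.3]
opening: 0.151
```

```bash
python3 - <<'E'
from plan import *
print(tipw())
plan([(484,-173,350,3.217)],5,step=32)
E
```

```text
[664.26458432 309.14255298 285.05369994]
t 12.95 p [471.3 352.9 358.4] rpy [-3.13  -0.008  2.921] open 14.3 F [ 0.1  0.  -1.3] q6 -0.82
-7.5 -30 0.8 -0.017 5; -7 -30.1 0.8 -0.017 5; -6.5 -30.3 0.8 -0.017 5; -6 -30.4 0.8 -0.018 5; -5.4 -30.5 0.8 -0.017 5; -4.9 -30.5 0.8 -0.018 5; -4.4 -30.6 0.8 -0.017 5; -3.8 -30.7 0.8 -0.018 5
-3.3 -30.8 0.8 -0.017 5; -2.8 -30.8 0.8 -0.018 5; -2.2 -30.9 0.8 -0.017 5; -1.7 -30.9 0.8 -0.018 5; -1.1 -30.9 0.8 -0.017 5; -0.6 -30.9 0.8 -0.018 5; -0 -30.9 0.8 -0.017 5; 0.5 -30.9 0.8 -0.018 5
1 -30.9 0.8 -0.017 5
```

>>> {"fn": "send_rows", "kwargs": {
  "plan": "-4 -15 0 -0.01 5; -7 -28 0 -0.017 5; -6.5 -30 0.5 -0.017 5; -6 -30 0.5 -0.017 5; -5.5 -30 0.5 -0.017 5; -5 -30 0.5 -0.017 5; -4.5 -30 0.5 -0.017 5; -4 -30 0.5 -0.017 5"
}}

```text
t: 13.75
eef_pos: [475.4, 120.4, 354.7]
tcp_rot: [-3.13, -0.012, 3.06]
ft_force: [1.7, 0.1, -1.4]
opening: 0.142
```

```bash
python3 - <<'E'
from plan import *
print(tipw())
plan([(484,-173,350,3.217)],5,step=32)
E
```

```text
[672.28148811 103.97092949 280.4686397 ]
t 13.75 p [475.4 120.4 354.7] rpy [-3.13  -0.012  3.06 ] open 13.5 F [ 1.7  0.1 -1.4] q6 -1.37
-3.3 -29.2 0.8 -0.016 5; -2.8 -29.2 0.8 -0.016 5; -2.3 -29.3 0.7 -0.016 5; -1.8 -29.3 0.8 -0.016 5; -1.4 -29.3 0.7 -0.015 5; -0.9 -29.3 0.8 -0.016 5; -0.5 -29.3 0.7 -0.015 5; -0 -29.3 0.8 -0.016 5
0.4 -29.4 0.7 -0.015 5; 0.9 -29.3 0.8 -0.016 5
```

>>> {"fn": "send_rows", "kwargs": {
  "plan": "-3 -29 0 -0.016 5; -3 -29 0 -0.016 5; -2 -29 0 -0.016 5; -2 -29 0 -0.016 5; -1 -29 0 -0.016 5; -1 -29 0 -0.016 5; -0.5 -29 0 -0.016 5; 0 -29 0 -0.016 5"
}}

```text
t: 14.55
eef_pos: [479.4, -121.7, 353.8]
tcp_rot: [-3.133, -0.018, -3.09]
ft_force: [0.1, -0.3, 0.0]
opening: 0.146
```

>>> {"fn": "send_rows", "kwargs": {
  "plan": "0.5 -20 0 -0.01 5; 1 -10 0 -0.01 5; 0 -4 0 0 5; 0 0 0 0 5; 0 0 0 0 5"
}}

```text
t: 15.05
eef_pos: [478.7, -159.7, 351.8]
tcp_rot: [-3.135, -0.021, -3.073]
ft_force: [-0.7, 0.2, -2.3]
opening: 0.146
```

```bash
python3 - <<'E'
from plan import *
import pickle
W=tipw();print(W)
P={n:eyes.read_camera(n) for n in("side","top")}
pickle.dump(P,open("p1.pkl","wb"))
for n in P: print(n,proj(P[n],W))
plan([(484,-173,350,3.217)],5,step=32)
crop(P["side"]["image"],150,50,190,140,4,"pics/s6.png");crop(P["top"]["image"],240,80,130,130,4,"pics/t6.png")
E
```

```text
[ 675.15900389 -146.1990739   275.74345583]
side [224.4820147  125.63134194]
top [312.73896288 141.76116431]
t 15.15 p [ 478.8 -159.5  351.9] rpy [-3.135 -0.021 -3.073] open 13.7 F [ 0.   0.3 -1.8] q6 -2.08
-4.3 -13.8 1.9 -0.007 5
```

View pics/s6.png

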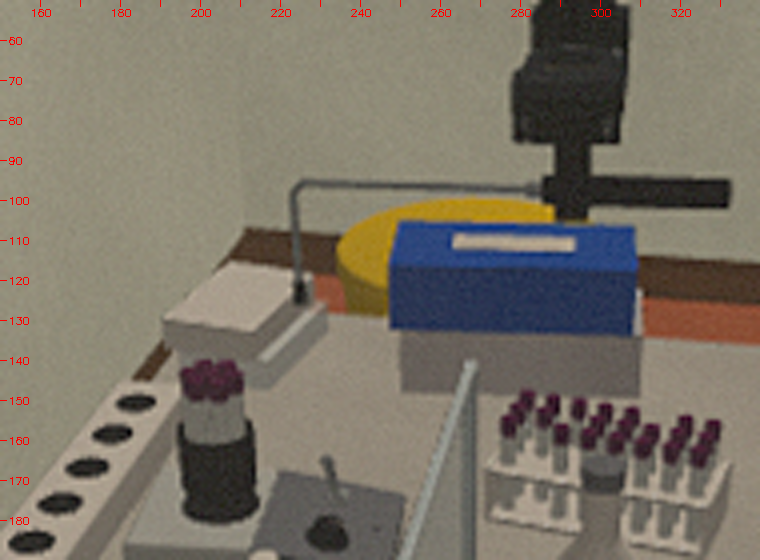

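View pics/t6.png

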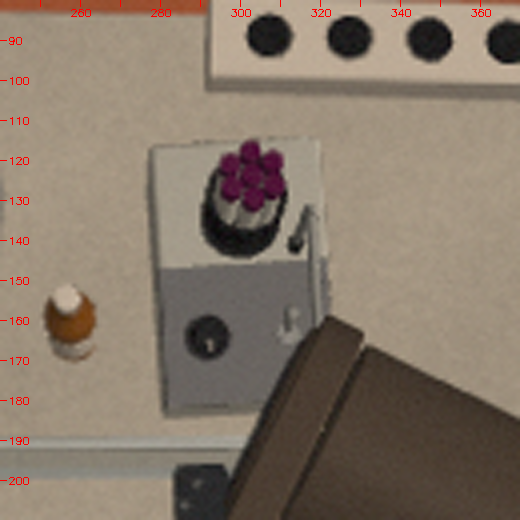

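```bash
cat >> plan.py <<'E'
def plantip(tips,yaw,grip=5,step=15):
    # tips: list of tip targets; assumes tilt kept
    s=env.state(); e=s["tcp_rot"]; R=Ro.from_euler("xyz",[e[0],e[1],yaw]); off=R.apply(tiptool())
    print("tip",tipw(s).round(1))
    plan([tuple(np.array(t)-off)+(yaw,) for t in tips],grip,step)
E
python3 - <<'E'
from plan import *
plantip([(681,-157.5,260),(681,-157.5,165)],-3.067)
E
```

```text
tip [ 675.2 -146.   275.9]
t 15.15 p [ 478.8 -159.5  351.9] rpy [-3.135 -0.021 -3.073] open 13.7 F [ 0.   0.3 -1.8] q6 -2.08
-2.6 -6.5 8 -0.003 5; -2.7 -6.4 7.9 -0.003 5; -0.3 0.1 13.6 0 5; -0.3 0.1 13.6 0 5; -0.3 0.1 13.6 0 5; -0.3 0.1 13.5 0 5; -0.3 0.1 13.6 0 5; -0.2 0 13.5 0 5
-0.3 0.1 13.6 0 5
```

>>> {"fn": "send_rows", "kwargs": {
  "plan": "-2.6 -6.5 8 -0.003 5; -2.6 -6.5 8 -0.003 5; -0.3 0 13 0 5; -0.3 0 13 0 5; -0.3 0 13 0 5; -0.3 0 13 0 5; -0.3 0 13 0 5; -0.3 0 5 0 5"
}}

```text
t: 15.95
eef_pos: [486.5, -174.0, 258.6]
tcp_rot: [-3.135, -0.022, -3.063]
ft_force: [1.2, 0.5, -1.5]
opening: 0.148
```

```bash
python3 - <<'E'
from plan import *
import pickle
plantip([(681,-157.5,165),(681,-157.5,124)],-3.067,step=12)
P={n:eyes.read_camera(n) for n in("side","top")}
pickle.dump(P,open("p2.pkl","wb"));W=tipw()
for n in P: print(n,proj(P[n],W))
crop(P["side"]["image"],170,120,130,90,6,"pics/s7.png");crop(P["top"]["image"],260,100,90,100,6,"pics/t7.png")
E
```

```text
tip [ 682.7 -158.5  182.5]
t 15.95 p [ 486.5 -174.   258.6] rpy [-3.135 -0.022 -3.063] open 14.1 F [ 1.2  0.5 -1.5] q6 -2.1
0.6 1 8.7 0.002 5; 0.7 1 8.8 0.002 5; -0.2 0.1 10.2 0 5; -0.2 0.1 10.3 0 5; -0.3 0 10.2 0 5; -0.2 0.1 10.3 0 5
side [224.38333119 152.00133763]
top [313.58844981 147.66052421]
```

View pics/s7.png

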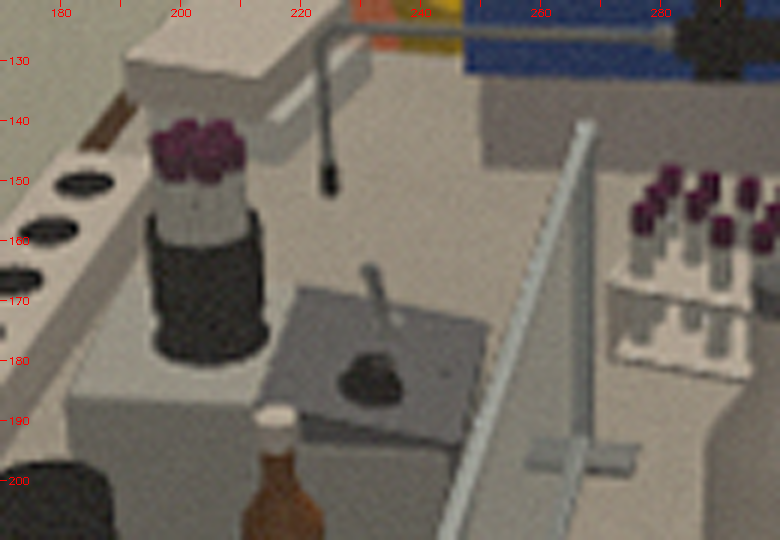

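View pics/t7.png

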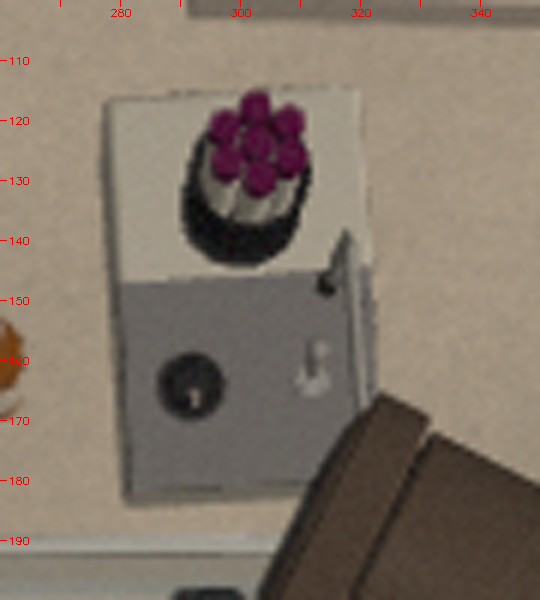

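```bash
python3 - <<'E'
from plan import *
plantip([(683,-159,124)],-3.065,step=10)
E
```

```text
tip [ 682.9 -158.6  183.3]
t 16.05 p [ 486.6 -174.   259.3] rpy [-3.135 -0.021 -3.063] open 13.6 F [-0.4  0.7 -0.2] q6 -2.1
-0.2 0.1 9.9 0 5; -0.2 0 9.9 0 5; -0.2 0.1 9.9 0 5; -0.2 0 9.8 0.001 5; -0.3 0.1 9.9 0 5; -0.2 0 9.8 0.001 5
```

>>> {"fn": "send_rows", "kwargs": {
  "plan": "-0.2 0 10 0 5; -0.2 0 10 0 5; -0.2 0 10 0 5; -0.2 0 10 0 5; -0.2 0 8 0 5; -0.2 0 6 0 5; 0 0 3 0 5; 0 0 0 0 5"
}}

```text
t: 16.85
eef_pos: [487.2, -174.8, 198.0]
tcp_rot: [-3.134, -0.02, -3.063]
ft_force: [-0.5, -0.9, -0.6]
opening: 0.145
```

```bash
python3 - <<'E'
from plan import *
import pickle
plantip([(683,-159,124)],-3.065,step=12)
P={n:eyes.read_camera(n) for n in("side","top")}
W=tipw()
for n in P: print(n,proj(P[n],W))
crop(P["side"]["image"],170,120,130,90,6,"pics/s8.png");crop(P["top"]["image"],260,100,90,100,6,"pics/t8.png")
E
```

```text
tip [ 683.6 -159.3  122.2]
t 16.85 p [ 487.2 -174.8  198. ] rpy [-3.134 -0.02  -3.063] open 13.8 F [-0.5 -0.9 -0.6] q6 -2.1
0.6 0.8 -1.8 0.002 5
side [225.00931978 169.21374696]
top [311.59341337 152.29909801]
```

View pics/s8.png

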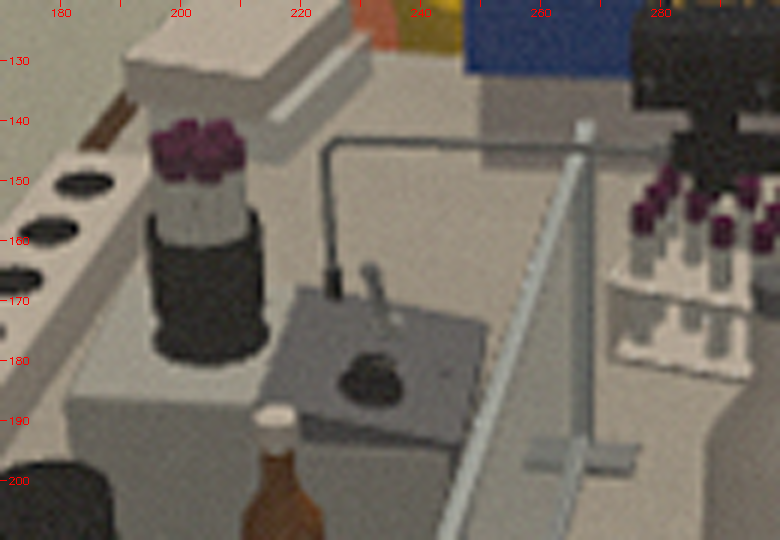

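View pics/t8.png

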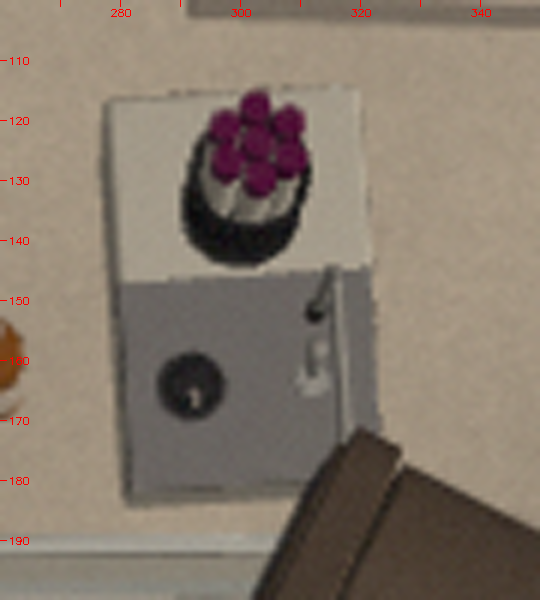

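>>> {"fn": "send_rows", "kwargs": {
  "plan": "5 0 0 0 5; 5 0 0 0 5; 5 0 0 0 5; 4 0 0 0 5; 4 0 0 0 5; 4 0 0 0 5; 0 0 0 0 5"
}}

```text
t: 17.65
eef_pos: [458.6, -177.4, 200.7]
tcp_rot: [-3.132, -0.016, -3.063]
ft_force: [1.0, -0.1, -1.6]
opening: 0.143
```

```bash
python3 - <<'E'
from plan import *
import pickle
plantip([(640,-162,124)],-3.065,step=12)
P={n:eyes.read_camera(n) for n in("side","top")}
W=tipw()
for n in P: print(n,proj(P[n],W))
crop(P["side"]["image"],170,120,130,90,6,"pics/s9.png");crop(P["top"]["image"],260,100,90,100,6,"pics/t9.png")
E
```

```text
tip [ 655.3 -162.1  125.6]
t 17.65 p [ 458.6 -177.4  200.7] rpy [-3.132 -0.016 -3.063] open 13.6 F [ 1.  -0.1 -1.6] q6 -2.13
7.6 0.9 0.9 0.001 5; 7.6 0.8 1 0.001 5
side [233.91870279 168.80016331]
top [312.55205923 161.42884116]
```

View pics/s9.png

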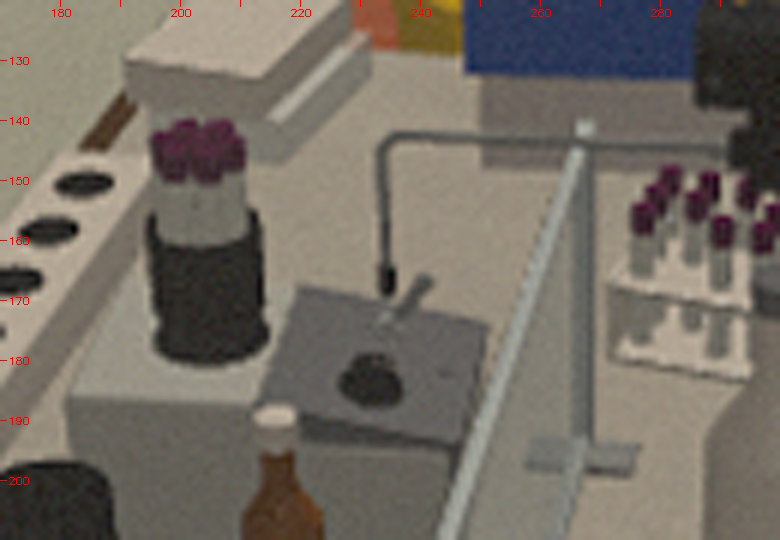

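View pics/t9.png

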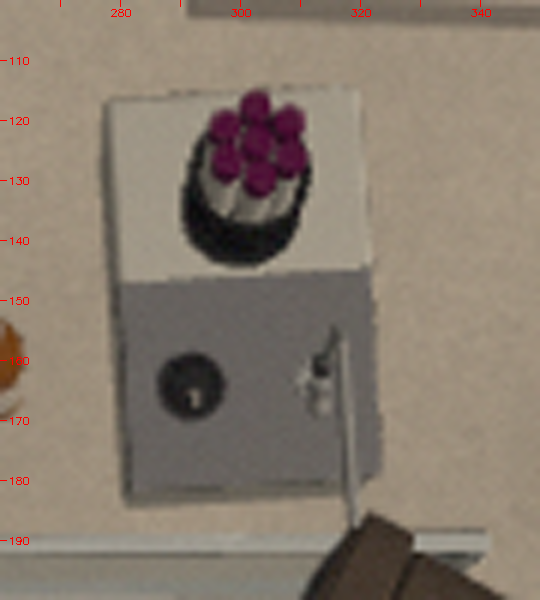

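>>> {"fn": "send_rows", "kwargs": {
  "plan": "-4 0 0 0 5; -4 0 -2 0 5; 0 0 -8 0 5; 0 0 -12 0 5; 0 0 -15 0 5; 0 0 -15 0 5; 0 0 -15 0 5; 0 0 -15 0 5"
}}

```text
t: 18.55
eef_pos: [469.6, -175.3, 286.2]
tcp_rot: [-3.134, -0.019, -3.062]
ft_force: [-0.8, 0.2, -1.0]
opening: 0.146
```

>>> {"fn": "send_rows", "kwargs": {
  "plan": "0 0 -15 0 5; 0 0 -15 0 5; 0 0 -15 0 5; 0 0 -15 0 5; 0 0 -10 0 5; 0 0 -4 0 5"
}}

```text
t: 19.15
eef_pos: [471.3, -173.9, 368.0]
tcp_rot: [-3.132, -0.016, -3.06]
ft_force: [0.3, -0.1, -1.3]
opening: 0.142
```

```bash
python3 - <<'E'
from plan import *
import pickle
P={n:eyes.read_camera(n) for n in("side","top")}
W=tipw()
for n in P: print(n,proj(P[n],W), proj(P[n],[630.4,-162,135]),proj(P[n],[633.4,-161,135]))
s=env.state(); print(s["eef_pos"],s["tcp_rot"])
crop(P["side"]["image"],150,60,190,140,4,"pics/s10.png")
plan([(475,354,350,2.921)],5,step=30)
E
```

```text
side [227.70143162 118.99839141] [241.78536717 166.90819534] [240.76845789 166.97429193]
top [318.14796908 143.03691344] [312.76084872 169.34392965] [312.42665539 168.31928294]
[ 471.21224878 -173.87362958  367.25702319] [-3.13235144 -0.01635377 -3.06038252]
t 19.25 p [ 471.2 -173.9  367.3] rpy [-3.132 -0.016 -3.06 ] open 14.1 F [ 0.4  0.  -1.2] q6 -2.12
-2.6 29.2 0.6 0.017 5; -2.1 29.3 0.6 0.017 5; -1.6 29.3 0.7 0.017 5; -1.1 29.3 0.6 0.017 5; -0.6 29.3 0.7 0.017 5; -0.1 29.3 0.6 0.017 5; 0.4 29.3 0.7 0.017 5; 0.9 29.3 0.6 0.017 5
1.4 29.3 0.7 0.017 5; 1.9 29.3 0.6 0.017 5; 2.4 29.3 0.7 0.016 5; 2.8 29.2 0.6 0.017 5; 3.3 29.2 0.7 0.016 5; 3.8 29.1 0.6 0.017 5; 4.3 29 0.7 0.016 5; 4.7 28.9 0.6 0.017 5
5.3 28.9 0.7 0.016 5; 5.7 28.8 0.6 0.017 5
```

View pics/s10.png

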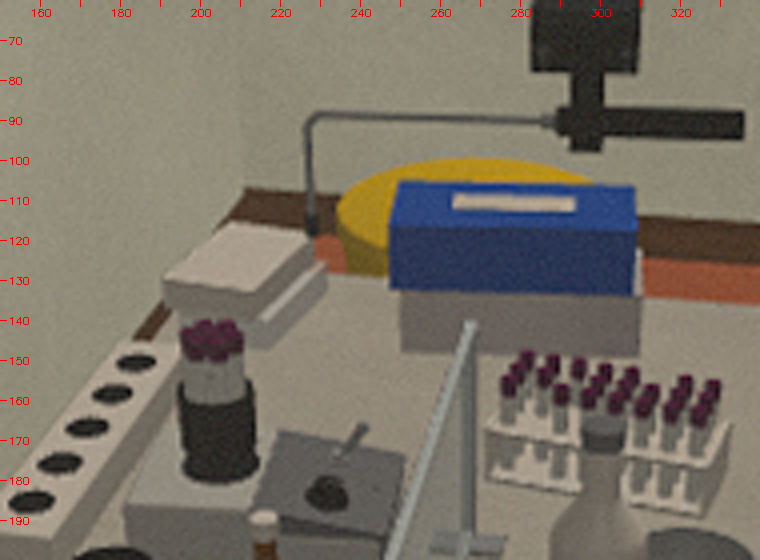

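>>> {"fn": "send_rows", "kwargs": {
  "plan": "-2 15 0 0.01 5; -2 28 0 0.017 5; -2 29 0 0.017 5; -1 29 0 0.017 5; -1 29 0 0.017 5; 0 29 0 0.017 5; 0 29 0 0.017 5; 1 29 0 0.017 5"
}}

```text
t: 20.05
eef_pos: [471.9, 48.5, 358.6]
tcp_rot: [-3.132, -0.025, 3.083]
ft_force: [0.3, -0.4, -1.5]
opening: 0.143
```

>>> {"fn": "send_rows", "kwargs": {
  "plan": "1 29 0 0.017 5; 2 29 0 0.017 5; 2 29 0 0.017 5; 3 29 0 0.017 5; 3 29 0 0.017 5; 4 29 0 0.017 5; 4 29 0 0.017 5; 5 29 0 0.017 5"
}}

```text
t: 20.85
eef_pos: [473.1, 291.6, 349.6]
tcp_rot: [-3.123, -0.033, 2.941]
ft_force: [0.6, -1.3, -1.0]
opening: 0.149
```

```bash
python3 - <<'E'
from plan import *
plan([(477.5,354,350,2.921)],5,step=25)
E
```

```text
t 20.85 p [473.1 291.6 349.6] rpy [-3.123 -0.033  2.941] open 14.2 F [ 0.6 -1.3 -1. ] q6 -0.94
2.7 20.7 -0.4 0.007 5; 2.9 20.6 -0.4 0.007 5; 3 20.6 -0.4 0.006 5
```

>>> {"fn": "send_rows", "kwargs": {
  "plan": "3 20 0 0.007 5; 3 20 0 0.007 5; 3 15 0 0.006 5; 1 5 0 0 5; 0 0 -12 0 5; 0 0 -15 0 5; 0 0 -15 0 5; 0 0 -15 0 5"
}}

```text
t: 21.65
eef_pos: [476.7, 356.1, 403.2]
tcp_rot: [-3.115, -0.041, 2.922]
ft_force: [-0.5, 1.0, -1.0]
opening: 0.148
```

>>> {"fn": "send_rows", "kwargs": {
  "plan": "0 0 -15 0 5; 0 0 -10 0 5; 0 0 -3 0 5; 0 0 35 0 5; 0 0 43 0 5; 0 0 43 0 5; 0 0 0 0 5; 0 0 0 0 5"
}}

```text
t: 22.45
eef_pos: [474.2, 350.5, 315.4]
tcp_rot: [-3.12, -0.034, 2.919]
ft_force: [0.7, -0.7, -1.3]
opening: 0.14
```

```bash
python3 - <<'E'
from plan import *
print(tipw())
plan([(477.5,354,350,2.921)],5,step=25)
E
```

```text
[665.09857567 306.21040071 236.896761  ]
t 22.45 p [474.2 350.5 315.4] rpy [-3.12  -0.034  2.919] open 13.4 F [ 0.7 -0.7 -1.3] q6 -0.83
-0.6 1.7 -17.4 -0.001 5; -0.7 1.6 -17.4 -0.001 5
```

>>> {"fn": "send_rows", "kwargs": {
  "plan": "0 0 0 0 5; 0 0 0 0 5; 0 0 0 0 5; 0 0 0 0 5"
}}

```text
t: 22.85
eef_pos: [476.0, 351.3, 321.4]
tcp_rot: [-3.125, -0.028, 2.919]
ft_force: [-0.1, -0.3, -1.3]
opening: 0.147
```

>>> {"fn": "send_rows", "kwargs": {
  "plan": "0 0 48 0 5; 0 0 48 0 5; 0 0 0 0 5; 0 0 0 0 5; 0 0 0 0 5; 0 0 0 0 5; 0 0 0 0 5"
}}

```text
t: 23.55
eef_pos: [476.6, 352.6, 233.5]
tcp_rot: [-3.136, -0.017, 2.919]
ft_force: [-0.7, 0.0, -1.3]
opening: 0.145
```

```bash
python3 - <<'E'
from plan import *
print(tipw())
plan([(477.5,354,170,2.921)],5,step=12)
E
```

```text
[669.01894566 309.12864723 158.33784127]
t 23.55 p [476.6 352.6 233.5] rpy [-3.136 -0.017  2.919] open 13.8 F [-0.7  0.  -1.3] q6 -0.83
-0.3 0.3 10.6 -0 5; -0.3 0.3 10.6 -0 5; -0.2 0.3 10.6 -0 5; -0.3 0.4 10.6 -0.001 5; -0.2 0.3 10.5 -0 5; -0.3 0.4 10.6 -0.001 5
```

>>> {"fn": "send_rows", "kwargs": {
  "plan": "-0.3 0.3 10 0 5; -0.3 0.3 10 0 5; -0.3 0.3 10 0 5; -0.3 0.3 10 0 5; -0.3 0.3 8 0 5; 0 0 5 0 5; 0 0 2 0 5; 0 0 0 0 5"
}}

```text
t: 24.35
eef_pos: [477.7, 353.7, 174.0]
tcp_rot: [-3.136, -0.016, 2.919]
ft_force: [-0.7, 0.6, -1.0]
opening: 0.146
```

```bash
python3 - <<'E'
from plan import *
# rod origin and x=100 point in world now vs rest
s=env.state(); R=Ro.from_euler("xyz",s["tcp_rot"])
for X in ([0,0,0],[-35,0,0],[100,0,0],[240,0,-92]):
    q=RO+Ro.from_euler("z",RY).apply(X); w=np.array(s["eef_pos"])+R.apply(GR.inv().apply(q-G)); print(X,(w-q).round(1))
plan([(477.5,354,130,2.9207)],5,step=10)
p=eyes.read_camera("side"); crop(p["image"],150,200,180,150,4,"pics/s11.png",10)
E
```

```text
[0, 0, 0] [ 0.3 -0.4 67.3]
[-35, 0, 0] [ 0.3 -0.4 67.4]
[100, 0, 0] [ 0.2 -0.5 66.7]
[240, 0, -92] [-0.1  0.2 65.9]
t 24.35 p [477.7 353.7 174. ] rpy [-3.136 -0.016  2.919] open 13.9 F [-0.7  0.6 -1. ] q6 -0.83
-0.1 0.1 8.8 -0 5; -0.1 0.1 8.8 -0 5; -0.1 0.1 8.8 -0 5; -0.1 0.1 8.8 -0.001 5; -0.1 0.1 8.8 -0 5
```

View pics/s11.png

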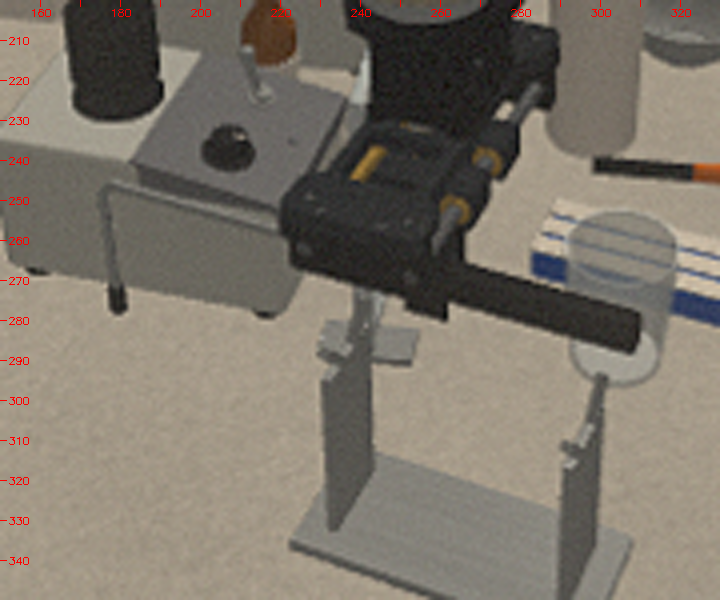

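Alignment is within half a mm of the grasp pose; lowering slowly.

>>> {"fn": "send_rows", "kwargs": {
  "plan": "0 0.1 9 0 5; 0 0.1 9 0 5; 0 0.1 9 0 5; 0 0.1 8 0 5; 0 0.1 6 0 5; 0 0 3 0 5; 0 0 0 0 5"
}}

```text
t: 25.1
eef_pos: [477.1, 354.3, 126.5]
tcp_rot: [-3.136, -0.016, 2.919]
ft_force: [0.7, 0.8, -1.1]
opening: 0.146
```

```bash
cat > dev.py <<'E'
from plan import *
s=env.state(); R=Ro.from_euler("xyz",s["tcp_rot"])
for X in ([0,0,0],[-35,0,0],[100,0,0]):
    q=RO+Ro.from_euler("z",RY).apply(X); w=np.array(s["eef_pos"])+R.apply(GR.inv().apply(q-G)); print(X,(w-q).round(1))
plan([(477.5,354,107,2.9207)],5,step=4)
E
python3 dev.py
```

```text
[0, 0, 0] [-0.3  0.1 19.7]
[-35, 0, 0] [-0.3  0.2 19.9]
[100, 0, 0] [-0.3  0.  19.2]
t 25.1 p [477.1 354.3 126.5] rpy [-3.136 -0.016  2.919] open 13.9 F [ 0.7  0.8 -1.1] q6 -0.83
-0.1 -0 3.9 -0 5; -0.2 -0 3.9 -0 5; -0.1 -0 3.9 -0 5; -0.2 -0 3.9 -0.001 5; -0.1 -0.1 3.9 -0 5
```

>>> {"fn": "send_rows", "kwargs": {
  "plan": "-0.1 0 4 0 5; -0.1 0 4 0 5; -0.1 0 3 0 5; -0.1 0 2 0 5; 0 0 0 0 5"
}}

```text
t: 25.6
eef_pos: [477.7, 354.3, 113.0]
tcp_rot: [-3.137, -0.015, 2.919]
ft_force: [-0.6, -0.3, -0.9]
opening: 0.147
```

```bash
python3 dev.py
```

```text
[0, 0, 0] [0.2 0.2 6.1]
[-35, 0, 0] [0.2 0.2 6.3]
[100, 0, 0] [0.2 0.  5.7]
t 25.6 p [477.7 354.3 113. ] rpy [-3.137 -0.015  2.919] open 13.9 F [-0.6 -0.3 -0.9] q6 -0.83
0 -0.2 3 -0.001 5; 0 -0.1 3 -0 5
```

>>> {"fn": "send_rows", "kwargs": {
  "plan": "0 -0.1 2 0 5; 0 0 2 0 5; 0 0 1 0 5; 0 0 0.6 0 5; 0 0 0 0 5"
}}

```text
t: 26.1
eef_pos: [477.7, 354.3, 107.2]
tcp_rot: [-3.138, -0.014, 2.919]
ft_force: [-0.5, 0.0, -1.0]
opening: 0.145
```

```bash
python3 dev.py
```

```text
[0, 0, 0] [0.2 0.2 0.4]
[-35, 0, 0] [0.3 0.2 0.5]
[100, 0, 0] [0.2 0.  0. ]
t 26.1 p [477.7 354.3 107.2] rpy [-3.138 -0.014  2.919] open 13.8 F [-0.5  0.  -1. ] q6 -0.83
0.1 -0.3 0.2 -0.001 5
```

>>> {"fn": "send_rows", "kwargs": {
  "plan": "0 0 0.5 0 5; 0 0 0.3 0 5; 0 0 0 0 5"
}}

```text
t: 26.4
eef_pos: [477.8, 354.4, 107.1]
tcp_rot: [-3.138, -0.014, 2.919]
ft_force: [-0.3, -0.7, 0.3]
opening: 0.145
```

```bash
python3 dev.py; python3 - <<'E'
from plan import *
p=eyes.read_camera("side"); crop(p["image"],150,240,180,130,4,"pics/s12.png",10)
E
```

```text
[0, 0, 0] [0.3 0.2 0.2]
[-35, 0, 0] [0.3 0.3 0.3]
[100, 0, 0] [ 0.3  0.1 -0.1]
t 26.4 p [477.8 354.4 107.1] rpy [-3.138 -0.014  2.919] open 13.8 F [-0.3 -0.7  0.3] q6 -0.83
0.2 -0.4 0.1 -0.001 5
```

View pics/s12.png

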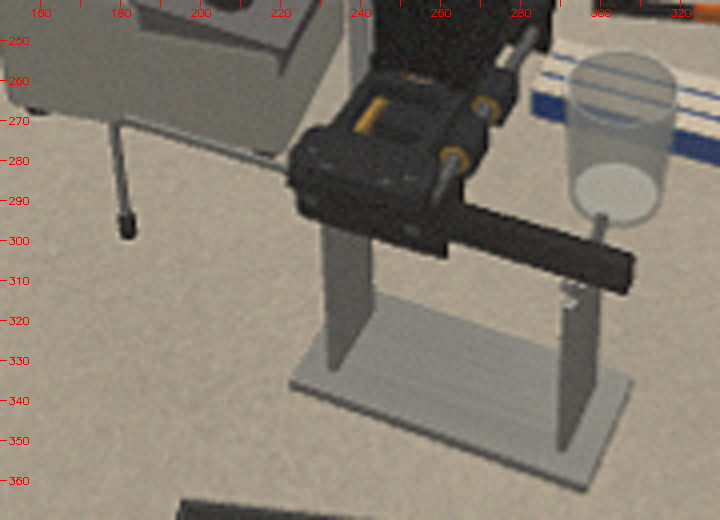

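Rod is down (tip at pixel (182,299), as at the start; the weight is off the wrist). Release.

>>> {"fn": "send_rows", "kwargs": {
  "plan": "0 0 0 0 30; 0 0 0 0 40; 0 0 0 0 60; 0 0 0 0 60; 0 0 0 0 60; 0 0 0 0 60; 0 0 0 0 60; 0 0 0 0 60"
}}

```text
t: 27.25
eef_pos: [478.0, 354.5, 106.9]
tcp_rot: [-3.138, -0.014, 2.919]
ft_force: [-0.2, -0.3, 0.5]
opening: 0.631
```

```bash
python3 dev.py; python3 - <<'E'
from plan import *
p=eyes.read_camera("wrist"); crop(p["image"],150,40,240,200,3,"pics/w13.png",20)
E
```

```text
[0, 0, 0] [ 0.5  0.3 -0. ]
[-35, 0, 0] [0.5 0.4 0.1]
[100, 0, 0] [ 0.5  0.2 -0.3]
t 27.25 p [478.  354.5 106.9] rpy [-3.138 -0.014  2.919] open 60.0 F [-0.2 -0.3  0.5] q6 -0.83
0.4 -0.6 -0.1 -0.001 5
```

View pics/w13.png

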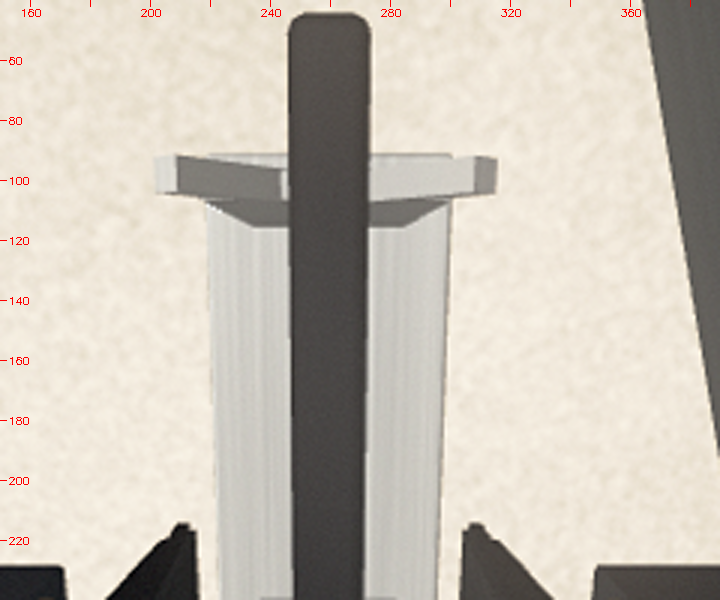

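Released, handle centred in the rear fork. Retreat straight up.

>>> {"fn": "send_rows", "kwargs": {
  "plan": "0 0 -5 0 60; 0 0 -10 0 60; 0 0 -15 0 60; 0 0 -15 0 60; 0 0 -15 0 60; 0 0 -20 0 60; 0 0 -25 0 60; 0 0 -25 0 60"
}}

```text
t: 28.1
eef_pos: [478.9, 353.9, 243.9]
tcp_rot: [-3.136, -0.016, 2.919]
ft_force: [0.5, 0.3, -0.8]
opening: 0.632
```

>>> {"fn": "send_rows", "kwargs": {
  "plan": "0 0 -25 0 60; 0 0 -25 0 60; 0 0 -20 0 60; 0 0 -10 0 60; 0 0 0 0 60; 0 0 0 0 60; 0 0 0 0 60"
}}

```text
t: 28.8
eef_pos: [479.4, 353.6, 334.0]
tcp_rot: [-3.141, -0.01, 2.919]
ft_force: [0.7, 0.1, -1.0]
opening: 0.63
```

```bash
python3 - <<'E'
from plan import *
s=env.state();print(s["t"],s["eef_pos"],s["qvel"],s["ft_force"])
p=eyes.read_camera("side"); w=eyes.read_camera("wrist")
cv2.imwrite("pics/s14.png",p["image"][:,:,::-1]);crop(p["image"],160,130,160,150,4,"pics/s14c.png",10);crop(w["image"],210,80,100,130,4,"pics/w14.png",10)
E
```

```text
28.8 [479.42824076 353.59185114 334.01269981] [ 7.61957643e-05  5.04643199e-03  1.47636871e-02 -1.40749357e-03
 -3.36955748e-03  7.52727028e-04] [ 0.7489017   0.10930394 -0.98375431]
```

View pics/s14.png

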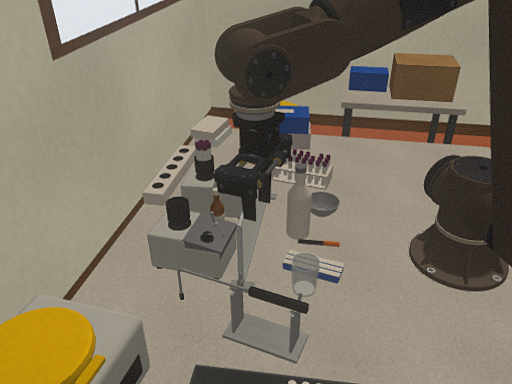

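View pics/s14c.png

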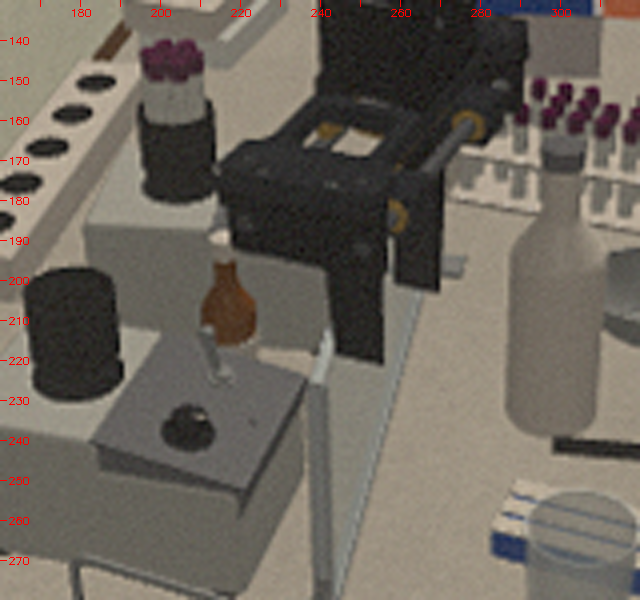

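View pics/w14.png

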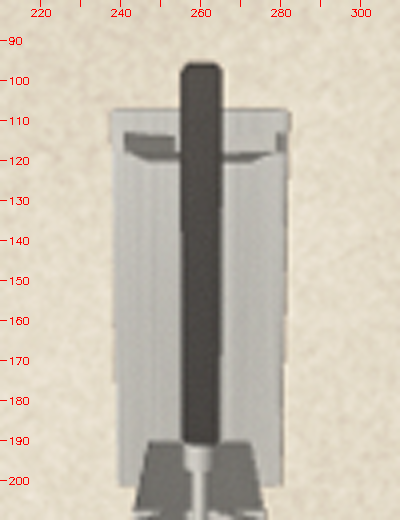

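```bash
python3 - <<'E'
from plan import *
p=eyes.read_camera("top"); crop(p["image"],110,100,250,180,3,"pics/t15.png",10)
E
```

```text
(no output)
```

View pics/t15.png

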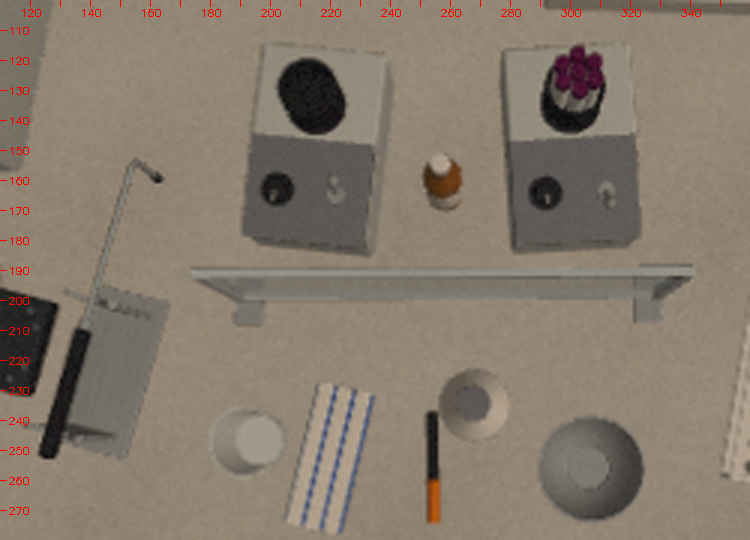

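```bash
python3 - <<'E'
from cell import job_done
print(job_done())
E
```

```text
the job is handed in; nothing more can be done
None
```

I used the rod to pull the loaded mixer's toggle (right-hand mixer) forward to on. Then I laid the rod back in both forks and let go once its weight was off the wrist. The job was handed in at about 29 s.

- **Toggles:** With the rod clear, the side camera showed the loaded toggle's ball at (240.5, 167), where a toggle switched on should appear. The last top view agreed, and in it the empty mixer's toggle still stood in its off position.
- **Rod:** Just before release, the rod was within about 0.5 mm of where I had gripped it. In the last pictures the handle, bend and tip were at their starting pixels.
- **Surroundings:** The bystanders and the shield looked unmoved. I saw no force reading that suggested a knock; they stayed around 1–2 N.
- **What disagreed:** The tool's tilt drifted by up to about 0.03 rad during fast vertical moves. I brought it back to within about 0.01 rad of the grasp tilt before lowering the rod. The top camera also read about 1 pixel (2–3 mm) off my model sideways, too little to affect the pull.

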